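Load the dish dryer and try its hood switch

TASK

Load the dish dryer: stand every saucer from the draining caddy gently on edge between the tines of the dryer's rack, and lay the spatula and the ladle wholly inside its utensil tray. When all is loaded, press the roller lever of the hood switch down just until it clicks, without over-travelling it, hold it there for about a second, then let it spring back. Leave everything loaded, and do not disturb the glass bowl or the spoon rest.

Things in the scene. Friction and masses are not known exactly. Their poses are not given: they have to be found in the camera images.
- dryer: counter-top dish dryer, hood taken off, fixed: white base 270 (x) by 300 (y) mm, 20 mm thick; origin on the counter; yaw within 0.12 rad. On its -x side (nearest the robot) the raised grey utensil tray; on its +x side the steel saucer rack; the hood switch stands at the +y end of the rack.
- rack (a point): middle of the saucer rack, on the base at (60, -47.5, 20) mm in the dryer's frame. Two 8 mm rails along y at x = 32 and 88 mm, centre lines 28 mm above the counter; on each, 8 upright 6 mm tines at y = -135, -110 .. 40 mm, tops 74 mm above the counter, leaving 7 gaps of 19 mm. A saucer stands in a gap, axis along y, lowest edge hanging between the rails; it may lean up to 0.2 rad.
- gap0 (a point): middle of rack gap 0 (of gaps 0 to 6; gap 0 at the dryer's -y end, gap 6 next to the switch): the point where a seated saucer's centre lies, 74 mm above the counter (its top edge at 124 mm). Any gap will do, also those between; every second gap leaves room for the fingers.
- gap2 (a point): middle of rack gap 2 (of gaps 0 to 6; gap 0 at the dryer's -y end, gap 6 next to the switch): the point where a seated saucer's centre lies, 74 mm above the counter (its top edge at 124 mm). Any gap will do, also those between; every second gap leaves room for the fingers.
- gap4 (a point): middle of rack gap 4 (of gaps 0 to 6; gap 0 at the dryer's -y end, gap 6 next to the switch): the point where a seated saucer's centre lies, 74 mm above the counter (its top edge at 124 mm). Any gap will do, also those between; every second gap leaves room for the fingers.
- gap6 (a point): middle of rack gap 6 (of gaps 0 to 6; gap 0 at the dryer's -y end, gap 6 next to the switch): the point where a seated saucer's centre lies, 74 mm above the counter (its top edge at 124 mm). Any gap will do, also those between; every second gap leaves room for the fingers.
- tray (a point): centre of the utensil tray's floor, 45 mm above the counter, at (-82.5, -35) mm in the dryer's frame; the tray inside is 125 mm along the dryer's x and 220 mm along its y; its rim walls are 5 mm thick and rise 14 mm above the floor. The spatula and the ladle fit side by side, lengthwise along the dryer's y.
- caddy: draining caddy, fixed: grey base 214 (x) by 90 (y) mm with two steel rails along its x and four slots at x = -75, -25, 25, 75 mm, each between two rows of tines 15 mm apart (tine tops 54 mm above the counter). Saucers stand in it with their axis along the caddy's x, centres 60 mm above the counter. Origin on the counter under its middle.
- saucer0: white stoneware saucer, a plain flat disc 100 mm across and 9 mm thick, about 0.14 kg; origin at the centre of the disc, x axis = the disc's axis (through its thickness), z up as it stands. Starts standing on edge in one of the caddy's four slots, its top edge 110 mm above the counter. Two to four of the four saucers are present.
- saucer1: white stoneware saucer, a plain flat disc 100 mm across and 9 mm thick, about 0.14 kg; origin at the centre of the disc, x axis = the disc's axis (through its thickness), z up as it stands. Starts standing on edge in one of the caddy's four slots, its top edge 110 mm above the counter. Two to four of the four saucers are present.
- saucer2: white stoneware saucer, a plain flat disc 100 mm across and 9 mm thick, about 0.14 kg; origin at the centre of the disc, x axis = the disc's axis (through its thickness), z up as it stands. Starts standing on edge in one of the caddy's four slots, its top edge 110 mm above the counter. Two to four of the four saucers are present.
- saucer3: white stoneware saucer, a plain flat disc 100 mm across and 9 mm thick, about 0.14 kg; origin at the centre of the disc, x axis = the disc's axis (through its thickness), z up as it stands. Starts standing on edge in one of the caddy's four slots, its top edge 110 mm above the counter. Two to four of the four saucers are present.
- spatula: silicone spatula 180 mm long, lying flat on the counter at first, about 0.09 kg: grey straight handle 18 mm wide and 14 mm high from x = -90 to +25 mm, white blade 46 mm wide and 8 mm thick from there to x = +90; origin in the middle of the length, on the underside; a grip at the origin is on the handle and close to the balance point.
- ladle: small steel ladle 170 mm long, lying with its bowl's mouth up, about 0.11 kg: bowl 56 mm across and 28 mm deep centred at x = +60 mm, straight round handle 14 mm thick along the x axis, its centre line sloping from 24 mm high at x = +34 mm down to 7 mm at x = -81 mm; origin on the underside; a grip at the origin (handle centre line 19 mm high) is close to the balance point.
- spatula_tip (a point): blade end of the spatula, at x = +88 mm on it
- spatula_end (a point): handle end of the spatula, at x = -88 mm on it
- ladle_tip (a point): bowl end of the ladle, at x = +86 mm on it
- ladle_end (a point): handle end of the ladle, at x = -86 mm on it
- switch_lever (a joint): angle (rad) of the hood switch's steel lever: 0 at rest, growing as the roller is pressed down, springs back by itself. It clicks at 0.15 rad (roller 11 mm down, about 5 N); past 0.30 rad (22 mm down, about 9 N) it is over-travelled, which damages the switch. About 0.20 rad (15 mm down, 6 N) is a good press.
- roller_top (a point): top of the black roller (24 mm across, 16 mm wide, axle along the dryer's y) on the free end of the switch lever, 97 mm above the counter at rest, at (25, 115) mm in the dryer's frame; the lever is 75 mm long from its hinge, which lies on the dryer's +x side of the roller. Press it straight down from above.
- glass_bowl: bystander: glass bowl 130 mm across, 55 mm high, on the counter beyond the work; origin under its middle
- spoon_rest: bystander: white plastic spoon rest, 90 by 200 by 18 mm, on the counter beyond the work; origin under its middle
Mind the look-alikes: they are no part of the job. Leave any purple or red look-alike of the ladle alone.

How it is judged (in metres and radians):
On the way, in this order (a step that is already met when the one before it is completed fails the run):
1. every saucer stands in the rack, spatula and ladle lie in the tray, all released (x of saucer0 in the frame of dryer between 0.048 and 0.072 m and y of saucer0 in the frame of dryer between -0.135 and 0.04 m and z of saucer0 in the frame of dryer between 0.064 and 0.084 m and angle between the x axis of each of saucer0, saucer1, saucer2, saucer3 and the y axis of dryer, either way round below 0.3 rad and linear speed of each of saucer0, saucer1, saucer2, saucer3, spatula, ladle below 0.03 m/s and x of saucer1 in the frame of dryer between 0.048 and 0.072 m and y of saucer1 in the frame of dryer between -0.135 and 0.04 m and z of saucer1 in the frame of dryer between 0.064 and 0.084 m and x of saucer2 in the frame of dryer between 0.048 and 0.072 m and y of saucer2 in the frame of dryer between -0.135 and 0.04 m and z of saucer2 in the frame of dryer between 0.064 and 0.084 m and x of saucer3 in the frame of dryer between 0.048 and 0.072 m and y of saucer3 in the frame of dryer between -0.135 and 0.04 m and z of saucer3 in the frame of dryer between 0.064 and 0.084 m and x of spatula_tip in the frame of dryer between -0.147 and -0.018 m and y of spatula_tip in the frame of dryer between -0.147 and 0.077 m and z of spatula_tip in the frame of dryer between 0.04 and 0.08 m and x of spatula_end in the frame of dryer between -0.147 and -0.018 m and y of spatula_end in the frame of dryer between -0.147 and 0.077 m and z of spatula_end in the frame of dryer between 0.04 and 0.08 m and x of ladle_tip in the frame of dryer between -0.147 and -0.018 m and y of ladle_tip in the frame of dryer between -0.147 and 0.077 m and z of ladle_tip in the frame of dryer between 0.04 and 0.08 m and x of ladle_end in the frame of dryer between -0.147 and -0.018 m and y of ladle_end in the frame of dryer between -0.147 and 0.077 m and z of ladle_end in the frame of dryer between 0.04 and 0.08 m and contact force between the fingers and saucer0 below 0.1 N and contact force between the fingers and saucer1 below 0.1 N and contact force between the fingers and saucer2 below 0.1 N and contact force between the fingers and saucer3 below 0.1 N and contact force between the fingers and spatula below 0.1 N and contact force between the fingers and ladle below 0.1 N), for 0.2 s.
2. the switch lever is held past its click and short of overtravel for 0.6 s (value of joint switch_lever between 0.15 and 0.3 rad), for 0.6 s.
3. the lever has sprung back (value of joint switch_lever below 0.05 rad), for 0.2 s.
At the end, for the whole second after the job is handed in: Every saucer on edge on the rails between the tines (centre within 12 mm of the rack line, 10 mm of seated height, 0.3 rad of upright and square); both ends of spatula and ladle inside the tray, under 35 mm above its floor; lever below 0.05 rad; all at rest (x of saucer0 in the frame of dryer between 0.048 and 0.072 m and y of saucer0 in the frame of dryer between -0.135 and 0.04 m and z of saucer0 in the frame of dryer between 0.064 and 0.084 m and angle between the x axis of each of saucer0, saucer1, saucer2, saucer3 and the y axis of dryer, either way round below 0.3 rad and linear speed of each of saucer0, saucer1, saucer2, saucer3, spatula, ladle below 0.03 m/s and x of saucer1 in the frame of dryer between 0.048 and 0.072 m and y of saucer1 in the frame of dryer between -0.135 and 0.04 m and z of saucer1 in the frame of dryer between 0.064 and 0.084 m and x of saucer2 in the frame of dryer between 0.048 and 0.072 m and y of saucer2 in the frame of dryer between -0.135 and 0.04 m and z of saucer2 in the frame of dryer between 0.064 and 0.084 m and x of saucer3 in the frame of dryer between 0.048 and 0.072 m and y of saucer3 in the frame of dryer between -0.135 and 0.04 m and z of saucer3 in the frame of dryer between 0.064 and 0.084 m and x of spatula_tip in the frame of dryer between -0.147 and -0.018 m and y of spatula_tip in the frame of dryer between -0.147 and 0.077 m and z of spatula_tip in the frame of dryer between 0.04 and 0.08 m and x of spatula_end in the frame of dryer between -0.147 and -0.018 m and y of spatula_end in the frame of dryer between -0.147 and 0.077 m and z of spatula_end in the frame of dryer between 0.04 and 0.08 m and x of ladle_tip in the frame of dryer between -0.147 and -0.018 m and y of ladle_tip in the frame of dryer between -0.147 and 0.077 m and z of ladle_tip in the frame of dryer between 0.04 and 0.08 m and x of ladle_end in the frame of dryer between -0.147 and -0.018 m and y of ladle_end in the frame of dryer between -0.147 and 0.077 m and z of ladle_end in the frame of dryer between 0.04 and 0.08 m and value of joint switch_lever below 0.05 rad); the robot touches nothing.
It fails at once if the switch lever is over-travelled (past 0.30 rad) (value of joint switch_lever above 0.3 rad).
It fails at once if a saucer is set down hard on the dryer (over 40 N) (contact force between any of saucer0, saucer1, saucer2, saucer3 and dryer above 40 N).
It fails at once if the glass bowl or the spoon rest is pushed away (over 30 mm) (distance of any of glass_bowl, spoon_rest from where it was at the start of the episode above 0.03 m).
Of saucer0, saucer1, saucer2, saucer3 only 2 to 4 are there at a start; the rules pass over those that are not, and their reading is None.
At some moment in a run one of spatula, ladle may be knocked a few centimetres aside while the robot is not near it.
It also fails if it takes over 210 s, if anything falls off the work surface, if the arm or the gripper's body presses on something with over 40 N, if the wrist force passes 120 N, or if a joint passes its speed limit or range.

ROBOT

A 7-joint arm with a two-finger parallel gripper is mounted at the origin on the work surface. World frame = base frame: x ahead of the robot, y to its left, z up, the work surface at z = 0. Lengths are in mm, angles in rad, forces in N, time in s.
With the tool pointing down it reaches from about 400 to 875 mm from the base axis. Payload 4.4 kg.
Tool frame: the origin (TCP) lies at the very end of the fingers, on their centre line; the grasp point (between the pads) lies 19 mm behind it (ctrl.grip_depth is the distance from the TCP to the grasp point, in mm); z points along the fingers, x is the direction in which the jaws open and shut, and the axes are right-handed (so a half turn about z gives the same grasp; the last joint's range is limited). The gripper opens to 85 mm and grips with 20 to 120 N. Pads are 22 mm wide; open, the fingers measure 114 mm over their backs; the gripper's body (76 mm by 85 mm) begins 54 mm behind the grasp point. The pads swing forward as they close: fully open they stand 13 mm farther back than shut.
Start: joints at [-1.279, 0.628, 0.038, 1.517, -0.027, 0.996, -0.02], TCP at [227.617, 608.858, 231.313] pointing down, gripper open.
Joint ranges: [-3.06, 3.06], [-0.37, 2.12], [-1.25, 1.32], [0.18, 2.47], [-1.1, 4.24], [0.23, 1.98], [-2.94, 2.94]. Speed limits (rad/s): [2.57, 2.57, 3.14, 3.14, 3.14, 3.14, 3.14].

INTERFACE

Orientations are given as [roll, pitch, yaw] about the fixed x, y, z axes, in that order (R = Rz(yaw) Ry(pitch) Rx(roll)).
In Python, from cell import ctrl gives the robot as it stands.
- The arm moves only by the shell command python3 -m creep 'ROWS'. ROWS is JSON, a list of rows, each an object with "hand": the opening, from 0 (shut) to 1 (fully open); "travel": the shift along the tool's x, y, z in cm, a list of three; "angular": the turn, a rotation vector about the tool's x, y, z in degrees, a list of three. In form: [{"hand": hand, "travel": [tx, ty, tz], "angular": [rx, ry, rz]}, ...]. A call has 1 to 20 rows; each row is the pose to reach, as a shift and turn from the pose measured when the call began, along the tool's axes at that moment; what a row does not reach only later rows make up. A row lasts 1/10 s, in which the tool goes at most 50 mm and 8.59 degrees, less where a joint would pass 70% of its speed; a pose out of reach is approached as far as the arm can. A call with a gripper value outside its range is refused whole. The fingers move at their own pace and stop on an object; the grip force is fixed at half the most. Time passes only in rows, so rows that repeat a pose let the fingers close. It gives the time, the measured TCP pose, the force and the opening at its end, in the units of the state.
- ctrl.read_state(): the state, without advancing time (a new reading comes with each control period).
- ctrl.get_image(name): name is "side" or "top" or "wrist"; returns a dict with "frame" (400x640x3 uint8, red, green, blue), "fx", "fy", "cx", "cy" (pixels), "origin" and "orientation" of the camera in the world. Camera axes: x right, y down, z forward; pixel columns grow to the right and rows downward; lengths in mm; the calibration is good to about 2 mm. A picture is of the moment at which its call begins. There is no depth.
- ctrl.finish_job(): hands the job in, once; it reports no verdict.
Trained networks look in the newest picture that a camera, given by its name, has taken for a name from the list of things; names that differ only in an ending like _2 or _b are one class to them, and where a whole thing is asked for, a point or a joint stands for the part that bears it (a point fixed in the world has none). Each returns a list of dicts, best first, with "confidence" (0 to 1); they miss things now and then, are a little off and sometimes report something else, mostly with a low value. They report only what shows in the picture. A call takes as long as a camera call. They do not tell look-alikes from the thing itself.
- ctrl.regions_of(camera, thing): "region" (400x640 bool, what is visible of it).
- ctrl.spot_point(camera, thing): "at" ([x, y, z] in mm, in world coordinates, good to about 4 mm: a listed point, or the origin of a listed thing).
The state is a dict: "clock": time; "qpos": joint angles; "qd": joint speeds; "tau": joint torques, N m; "eef_pos": TCP position; "tool_rot": TCP orientation; "force": force on the tool from outside, world axes, zero at the start; "torque": the same for the moment, N m; "width": finger opening in mm.
Only numpy, scipy, OpenCV 4.12 (cv2) and the standard library are available. Lean on these libraries where they do the work, as an engineer would, in place of code of your own. Each camera call takes 0.05 s, during which the arm holds its last target. There are 200 camera calls.

## Working session

There is one attempt and no reset: what is moved stays moved. The work goes in short steps, Python scripts to look and compute and a shell command to move; the robot and the scene stay as the last step left them, time stands still between calls to the robot, and variables do not carry over. Pictures are saved under pics/ and viewed, about 12 in all and at most 16, crops included, and the job is handed in when it is done.

```bash
ls; mkdir -p pics
cat > h.py <<'E'
import numpy as np, cv2, json
from scipy.spatial.transform import Rotation as R
from cell import ctrl
def save(cam,name,crop=None,scale=1):
    im=ctrl.get_image(cam); f=im["frame"][:,:,::-1]
    if crop: f=f[crop[1]:crop[3],crop[0]:crop[2]]
    if scale!=1: f=cv2.resize(f,None,fx=scale,fy=scale,interpolation=cv2.INTER_CUBIC)
    cv2.imwrite("pics/"+name,f); return im
def Rm(o):
    o=np.array(o,float)
    if o.shape==(3,3): return o
    if o.size==4: return R.from_quat(o).as_matrix()
    return R.from_euler('xyz',o).as_matrix()
def proj(im,p):
    c=Rm(im["orientation"]).T@(np.array(p,float)-im["origin"]); return np.array([im["fx"]*c[0]/c[2]+im["cx"],im["fy"]*c[1]/c[2]+im["cy"]])
def ray(im,uv):
    d=np.array([(uv[0]-im["cx"])/im["fx"],(uv[1]-im["cy"])/im["fy"],1]); return np.array(im["origin"]),Rm(im["orientation"])@d
def onz(im,uv,z):
    o,d=ray(im,uv); return o+d*(z-o[2])/d[2]
E
python3 - <<'E'
from h import *
s=ctrl.read_state(); print(s)
for c in ("top","side"):
    im=save(c,c+"0.png"); print(c,im["fx"],im["cx"],im["cy"],im["origin"],im["orientation"])
    for t in ["dryer","rack","gap0","gap6","tray","caddy","saucer0","spatula","spatula_tip","spatula_end","ladle","ladle_tip","ladle_end","roller_top","glass_bowl","spoon_rest"]:
        print(t,[(np.round(r["at"]).tolist(),round(r["confidence"],2)) for r in ctrl.spot_point(c,t)][:6])
E
```

```text
pics
{'clock': 0.0, 'qpos': array([-1.27881224,  0.62935663,  0.03841401,  1.51838265, -0.02699024,
        0.99632424, -0.01996577]), 'qd': array([-0.00038629, -0.00028965,  0.00124186, -0.00071375,  0.00039591,
        0.00056947,  0.00033938]), 'tau': array([ 6.48657096e-04, -5.63399649e+01,  1.22680161e+00, -1.93431598e+01,
        1.10458047e-02,  1.06858570e-02, -2.42192391e-05]), 'eef_pos': array([227.36499391, 608.25022329, 230.37711242]), 'tool_rot': array([3.14157408e+00, 1.95357271e-03, 1.21307404e+00]), 'force': array([ 0.08609649,  0.16174278, -0.53631466]), 'torque': array([ 0.00840931, -0.05855472, -0.03192335]), 'width': 85.4953443511976}
top 393.63479538359576 321.09926236437974 201.46249137816915 [ 414.46254752 -113.28442019 1130.75267598] [-3.0392519   0.00413543 -1.5631509 ]
dryer [([575.0, 234.0, 2.0], 0.78)]
rack [([634.0, 192.0, 22.0], 0.66)]
gap0 [([642.0, 216.0, 73.0], 0.81), ([643.0, 117.0, 73.0], 0.76), ([638.0, 161.0, 71.0], 0.68), ([631.0, 264.0, 72.0], 0.67)]
gap6 [([642.0, 216.0, 73.0], 0.81), ([643.0, 117.0, 73.0], 0.76), ([638.0, 161.0, 71.0], 0.68), 
[... 1683 characters left out ...]
tula [([513.0, -284.0, -1.0], 0.74)]
spatula_tip [([602.0, -275.0, 1.0], 0.78)]
spatula_end [([426.0, -288.0, 11.0], 0.85)]
ladle [([463.0, -387.0, 0.0], 0.96), ([480.0, -556.0, 2.0], 0.85), ([377.0, -373.0, 7.0], 0.62), ([259.0, -457.0, -2.0], 0.59), ([641.0, 165.0, 73.0], 0.17)]
ladle_tip [([546.0, -405.0, 16.0], 0.92), ([476.0, -470.0, 15.0], 0.89), ([333.0, -423.0, 16.0], 0.81)]
ladle_end [([185.0, -500.0, 9.0], 0.96), ([478.0, -638.0, 5.0], 0.78), ([381.0, -372.0, 7.0], 0.56)]
roller_top [([594.0, 350.0, 96.0], 0.38), ([783.0, -71.0, 0.0], 0.23)]
glass_bowl [([787.0, -72.0, 0.0], 0.87), ([553.0, -120.0, 5.0], 0.52), ([427.0, -289.0, 7.0], 0.42)]
spoon_rest [([701.0, -359.0, 2.0], 0.98)]
```

View pics/top0.png

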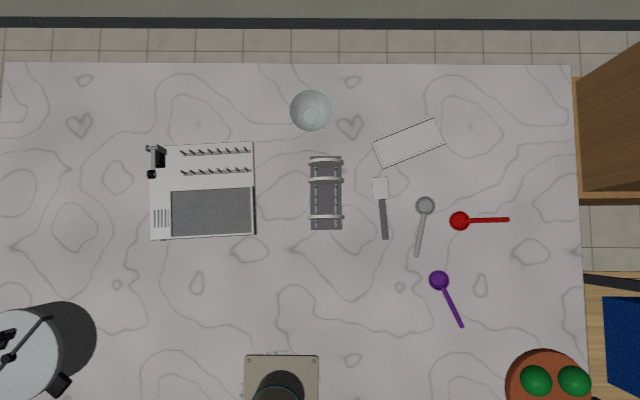

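View pics/side0.png

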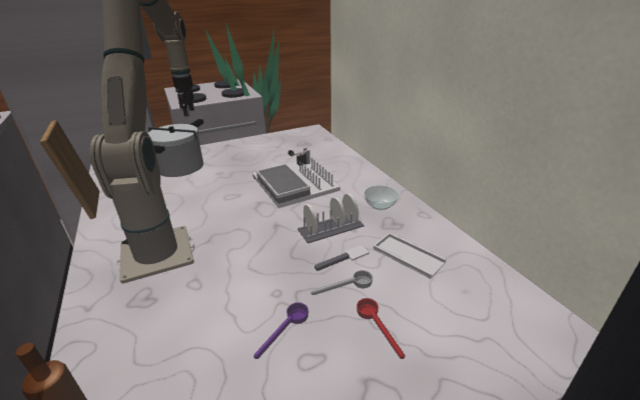

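The pictures match the networks: dryer at left with its rack on the far side, and the tray empty. The caddy is in the middle (u≈325) with three saucers, in slots −75, +25 and +75. The spatula is at (382,210) and the steel ladle at (420,225). The red and purple ladles are decoys. Ladle first.

```bash
cat >> h.py <<'E'
def plan(*wps):
    "wps: (x,y,z,yaw) tool-down targets -> travel cm, angular deg from the current pose"
    s=ctrl.read_state(); P=np.array(s["eef_pos"]); R0=R.from_euler('xyz',s["tool_rot"])
    print("t",round(s["clock"],1),"at",np.round(P,1),np.round(s["tool_rot"],3),"w",round(s["width"],1),"F",np.round(s["force"],1))
    for w in wps:
        t=R0.inv().apply(np.array(w[:3])-P)/10; r=(R0.inv()*R.from_euler('xyz',[np.pi,0,w[3]])).as_rotvec(degrees=True)
        print(w,"->",np.round(t,2).tolist(),np.round(r,1).tolist(),"rows",int(np.ceil(max(np.linalg.norm(t)/5,np.linalg.norm(r)/8.59))))
DO=np.array([575,233.]); DY=0.075
def dry(x,y): c,s=np.cos(DY),np.sin(DY); return DO+[c*x-s*y,s*x+c*y]
E
python3 - <<'E'
from h import *
plan((560,150,300,-0.2),(461,-388,180,-1.77))
E
```

```text
t 1.7 at [227.6 608.9 231.3] [-3.142  0.     1.213] w 85.3 F [ 0.6 -0.8 -0. ]
(560, 150, 300, -0.2) -> [-31.34, 47.2, -6.87] [-0.0, 0.0, 81.0] rows 12
(461, -388, 180, -1.77) -> [-85.2, 56.77, 5.13] [0.0, 0.0, 170.9] rows 21
```

```bash
A='{"hand":1,"travel":[-31.3,47.2,-6.9],"angular":[0,0,81]}'
python3 -m creep '[{"hand":1,"travel":[-31.3,47.2,-6.9],"angular":[0,0,81]},{"hand":1,"travel":[-31.3,47.2,-6.9],"angular":[0,0,81]},{"hand":1,"travel":[-31.3,47.2,-6.9],"angular":[0,0,81]},{"hand":1,"travel":[-31.3,47.2,-6.9],"angular":[0,0,81]},{"hand":1,"travel":[-31.3,47.2,-6.9],"angular":[0,0,81]},{"hand":1,"travel":[-31.3,47.2,-6.9],"angular":[0,0,81]},{"hand":1,"travel":[-31.3,47.2,-6.9],"angular":[0,0,81]},{"hand":1,"travel":[-31.3,47.2,-6.9],"angular":[0,0,81]},{"hand":1,"travel":[-31.3,47.2,-6.9],"angular":[0,0,81]},{"hand":1,"travel":[-31.3,47.2,-6.9],"angular":[0,0,81]},{"hand":1,"travel":[-31.3,47.2,-6.9],"angular":[0,0,81]},{"hand":1,"travel":[-31.3,47.2,-6.9],"angular":[0,0,81]}]'
python3 - <<'E'
from h import *
plan((461,-388,180,-1.77))
E
```

```text
clock: 2.9
eef_pos: [563.0, 144.6, 301.4]
tool_rot: [3.14, -0.004, -0.207]
force: [-0.3, 0.5, -0.5]
width: 85.4
t 2.9 at [563.  144.6 301.4] [ 3.14  -0.004 -0.207] w 85.4 F [-0.3  0.5 -0.5]
(461, -388, 180, -1.77) -> [0.93, 54.19, 12.25] [-0.1, -0.3, 89.5] rows 12
```

```bash
python3 -m creep '[{"hand":1,"travel":[0.9,54.2,12.2],"angular":[0,0,89.5]},{"hand":1,"travel":[0.9,54.2,12.2],"angular":[0,0,89.5]},{"hand":1,"travel":[0.9,54.2,12.2],"angular":[0,0,89.5]},{"hand":1,"travel":[0.9,54.2,12.2],"angular":[0,0,89.5]},{"hand":1,"travel":[0.9,54.2,12.2],"angular":[0,0,89.5]},{"hand":1,"travel":[0.9,54.2,12.2],"angular":[0,0,89.5]},{"hand":1,"travel":[0.9,54.2,12.2],"angular":[0,0,89.5]},{"hand":1,"travel":[0.9,54.2,12.2],"angular":[0,0,89.5]},{"hand":1,"travel":[0.9,54.2,12.2],"angular":[0,0,89.5]},{"hand":1,"travel":[0.9,54.2,12.2],"angular":[0,0,89.5]},{"hand":1,"travel":[0.9,54.2,12.2],"angular":[0,0,89.5]},{"hand":0.5,"travel":[0.9,54.2,12.2],"angular":[0,0,89.5]},{"hand":0.5,"travel":[0.9,54.2,12.2],"angular":[0,0,89.5]},{"hand":0.5,"travel":[0.9,54.2,12.2],"angular":[0,0,89.5]}]'
python3 - <<'E'
from h import *
im=save("wrist","w1.png"); print(im["fx"],im["origin"],im["orientation"])
for t in ["ladle","ladle_tip","ladle_end","spatula","spatula_tip","spatula_end"]:
    print(t,[(np.round(r["at"]).tolist(),round(r["confidence"],2)) for r in ctrl.spot_point("wrist",t)][:6])
plan((461,-388,180,-1.77))
E
```

```text
clock: 4.3
eef_pos: [461.3, -386.5, 180.3]
tool_rot: [-3.138, -0.0, -1.768]
force: [-0.0, 0.2, 0.8]
width: 44.2
302.873284208074 [ 532.36868367 -400.42463286  321.93864242] [ 2.85503060e+00 -5.10262841e-04 -1.76779769e+00]
ladle [([458.0, -392.0, 2.0], 0.91), ([482.0, -553.0, -2.0], 0.56)]
ladle_tip [([334.0, -422.0, 16.0], 0.94), ([478.0, -470.0, 12.0], 0.88)]
ladle_end [([379.0, -378.0, 11.0], 0.81), ([486.0, -643.0, 6.0], 0.8), ([186.0, -502.0, 4.0], 0.61)]
spatula [([512.0, -281.0, 1.0], 0.85)]
spatula_tip [([602.0, -277.0, 6.0], 0.66)]
spatula_end [([423.0, -288.0, 6.0], 0.88), ([376.0, -375.0, 8.0], 0.18)]
t 4.7 at [ 461.3 -387.1  180.8] [-3.137e+00 -2.000e-03 -1.768e+00] w 42.6 F [ 0.8 -0.8  1.6]
(461, -388, 180, -1.77) -> [0.09, 0.02, 0.08] [-0.3, -0.1, 0.1] rows 1
```

View pics/w1.png

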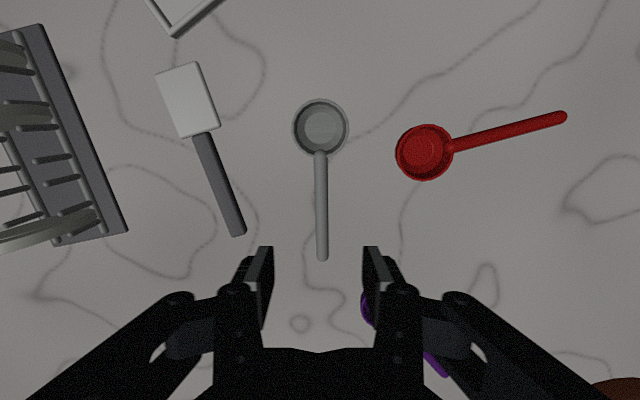

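The ladle handle runs straight down the middle between the fingers (u≈321, from the bowl at v≈127 to the end at v≈260). Position check by rays, then descend.

Run:
```python
from h import *
im=ctrl.get_image("wrist")
e=onz(im,(322,258),10); b=onz(im,(321,127),28); m=onz(im,(321,180),20)
print(e,b,m,np.arctan2(*(b-e)[1::-1]), np.linalg.norm((b-e)[:2]))
s=(b-e)[:2]/np.linalg.norm((b-e)[:2]); print("origin",b[:2]-60*s)
g=b[:2]-58*s
plan((g[0],g[1],60,-1.77),(g[0],g[1],6,-1.77))
```

```text
[ 378.87253323 -375.64853944   10.        ] [ 521.17420059 -402.20527637   28.        ] [ 469.5930047  -392.17837436   20.        ] -0.18450041618269294 144.75850514159362
origin [ 462.19251911 -391.19794927]
t 4.7 at [ 461.2 -387.3  180.7] [-3.137e+00 -2.000e-03 -1.768e+00] w 42.6 F [0.6 0.1 0.2]
(np.float64(464.1585751631284), np.float64(-391.56486017791457), 60, -1.77) -> [0.34, -0.32, 12.08] [-0.2, -0.1, 0.1] rows 3
(np.float64(464.1585751631284), np.float64(-391.56486017791457), 6, -1.77) -> [0.33, -0.3, 17.48] [-0.2, -0.1, 0.1] rows 4
```

```bash
python3 -m creep '[{"hand":0.5,"travel":[0.25,-0.25,12],"angular":[-0.2,0,0]},{"hand":0.5,"travel":[0.25,-0.25,12],"angular":[-0.2,0,0]},{"hand":0.5,"travel":[0.25,-0.25,12],"angular":[-0.2,0,0]},{"hand":0.5,"travel":[0.25,-0.25,15],"angular":[-0.2,0,0]},{"hand":0.5,"travel":[0.25,-0.25,17.4],"angular":[-0.2,0,0]},{"hand":0.5,"travel":[0.25,-0.25,17.4],"angular":[-0.2,0,0]},{"hand":0.5,"travel":[0.25,-0.25,17.4],"angular":[-0.2,0,0]},{"hand":0,"travel":[0.25,-0.25,17.4],"angular":[-0.2,0,0]},{"hand":0,"travel":[0.25,-0.25,17.4],"angular":[-0.2,0,0]},{"hand":0,"travel":[0.25,-0.25,17.4],"angular":[-0.2,0,0]},{"hand":0,"travel":[0.25,-0.25,17.4],"angular":[-0.2,0,0]},{"hand":0,"travel":[0.25,-0.25,17.4],"angular":[-0.2,0,0]},{"hand":0,"travel":[0.25,-0.25,17.4],"angular":[-0.2,0,0]},{"hand":0,"travel":[0.25,-0.25,14],"angular":[-0.2,0,0]},{"hand":0,"travel":[0.25,-0.25,9],"angular":[-0.2,0,0]},{"hand":0,"travel":[0.25,-0.25,4],"angular":[-0.2,0,0]},{"hand":0,"travel":[0.25,-0.25,0],"angular":[-0.2,0,0]},{"hand":0,"travel":[0.25,-0.25,-2],"angular":[-0.2,0,0]}]'
python3 - <<'E'
from h import *
p=dry(-113,-35); print(p)
plan((560,-120,230,-0.85),(p[0],p[1],200,DY))
E
```

```text
clock: 6.5
eef_pos: [463.8, -391.7, 205.3]
tool_rot: [-3.135, -0.005, -1.769]
force: [0.2, -0.4, -0.5]
width: 11.6
[464.94020331 189.63133444]
t 6.5 at [ 463.8 -391.7  205.3] [-3.135 -0.005 -1.769] w 11.6 F [ 0.2 -0.4 -0.5]
(560, -120, 230, -0.85) -> [-28.52, -4.11, -2.58] [-0.2, -0.4, -52.6] rows 7
(np.float64(464.94020330786657), np.float64(189.63133444425284), 200, 0.075) -> [-57.03, 11.31, 0.19] [0.0, -0.5, -105.6] rows 13
```

```bash
python3 -m creep '[{"hand":0,"travel":[-28.5,-4,-2.5],"angular":[0,0,-52.6]},{"hand":0,"travel":[-28.5,-4,-2.5],"angular":[0,0,-52.6]},{"hand":0,"travel":[-28.5,-4,-2.5],"angular":[0,0,-52.6]},{"hand":0,"travel":[-28.5,-4,-2.5],"angular":[0,0,-52.6]},{"hand":0,"travel":[-28.5,-4,-2.5],"angular":[0,0,-52.6]},{"hand":0,"travel":[-28.5,-4,-2.5],"angular":[0,0,-52.6]},{"hand":0,"travel":[-28.5,-4,-2.5],"angular":[0,0,-52.6]},{"hand":0,"travel":[-57,11.3,0.2],"angular":[0,-0.5,-105.6]},{"hand":0,"travel":[-57,11.3,0.2],"angular":[0,-0.5,-105.6]},{"hand":0,"travel":[-57,11.3,0.2],"angular":[0,-0.5,-105.6]},{"hand":0,"travel":[-57,11.3,0.2],"angular":[0,-0.5,-105.6]},{"hand":0,"travel":[-57,11.3,0.2],"angular":[0,-0.5,-105.6]},{"hand":0,"travel":[-57,11.3,0.2],"angular":[0,-0.5,-105.6]},{"hand":0,"travel":[-57,11.3,0.2],"angular":[0,-0.5,-105.6]},{"hand":0,"travel":[-57,11.3,0.2],"angular":[0,-0.5,-105.6]},{"hand":0,"travel":[-57,11.3,0.2],"angular":[0,-0.5,-105.6]}]'
python3 - <<'E'
from h import *
im=save("wrist","w2.png")
for t in ["ladle","ladle_tip","ladle_end","dryer","tray","rack","gap0","roller_top"]:
    print(t,[(np.round(r["at"]).tolist(),round(r["confidence"],2)) for r in ctrl.spot_point("wrist",t)][:6])
plan((465,189.6,200,DY))
E
```

```text
clock: 8.1
eef_pos: [465.1, 188.8, 200.1]
tool_rot: [3.141, -0.001, 0.074]
force: [0.1, -0.7, -1.0]
width: 11.7
ladle [([464.0, 179.0, 193.0], 0.73)]
ladle_tip [([458.0, 272.0, 206.0], 0.79)]
ladle_end []
dryer [([577.0, 236.0, 4.0], 0.86)]
tray []
rack [([639.0, 191.0, 19.0], 0.86)]
gap0 [([639.0, 171.0, 76.0], 0.94), ([647.0, 116.0, 75.0], 0.91), ([637.0, 217.0, 74.0], 0.63), ([632.0, 266.0, 77.0], 0.59)]
roller_top []
t 8.6 at [465.2 188.8 199.9] [ 3.141 -0.     0.073] w 11.4 F [ 0.4 -0.3 -0.8]
(465, 189.6, 200, 0.075) -> [-0.02, -0.08, -0.01] [0.0, -0.0, -0.1] rows 1
```

View pics/w2.png

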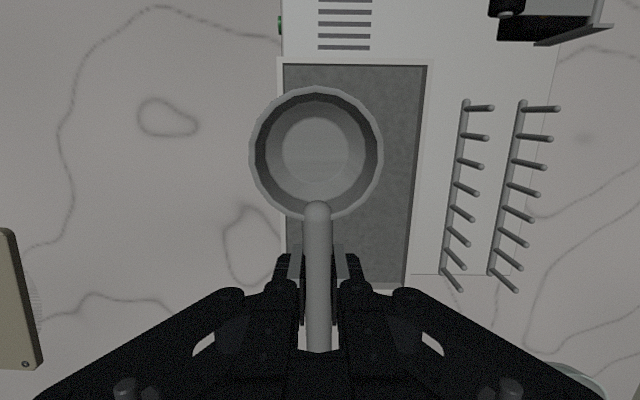

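The ladle is held square, bowl towards +y. The tray's inner corners are at (283,65), (427,65) and (405,285), so I'll use them to refine the dryer pose.

Run:
```python
from h import *
im=ctrl.get_image("wrist")
for uv in [(285,65),(427,66),(406,284)]: print(uv,np.round(onz(im,uv,59),1))
from itertools import product
for d in [(-145,75,59),(-20,75,59),(-20,-145,59)]: print(d,np.round(proj(im,[*dry(*d[:2]),d[2]]),1), np.round(dry(*d[:2]),1))
for y in (-135,40):
  for x in (32,88): print('tine',x,y,np.round(proj(im,[*dry(x,y),74]),1))
```

```text
(285, 65) [429.1 299.4  59. ]
(427, 66) [550.2 307.5  59. ]
(406, 284) [565.4  96.9  59. ]
(-145, 75, 59) [279.9  67.7] [424.8 296.9]
(-20, 75, 59) [425.8  67.5] [549.4 306.3]
(-20, -145, 59) [405.  292.3] [565.9  86.9]
tine 32 -135 [461.6 292. ]
tine 88 -135 [517.3 292. ]
tine 32 40 [489.5 110. ]
tine 88 40 [556.1 109.9]
```

```bash
sed -i 's/575,233\./576,234./' h.py
python3 - <<'E'
from h import *
p=dry(-111,-35)
plan((*p,100,DY),(*p,52,DY))
E
```

```text
t 8.6 at [465.2 189.  199.9] [ 3.141 -0.     0.074] w 12.0 F [-0.2 -0.1 -1.4]
(np.float64(467.93458094409095), np.float64(190.78119385879833), 100, 0.075) -> [0.29, -0.16, 9.99] [0.0, -0.0, -0.1] rows 2
(np.float64(467.93458094409095), np.float64(190.78119385879833), 52, 0.075) -> [0.29, -0.17, 14.79] [0.0, -0.0, -0.1] rows 3
```

```bash
python3 -m creep '[{"hand":0,"travel":[0.3,-0.2,5],"angular":[0,0,0]},{"hand":0,"travel":[0.3,-0.2,9],"angular":[0,0,0]},{"hand":0,"travel":[0.3,-0.2,12],"angular":[0,0,0]},{"hand":0,"travel":[0.3,-0.2,14],"angular":[0,0,0]},{"hand":0,"travel":[0.3,-0.2,14.5],"angular":[0,0,0]},{"hand":0,"travel":[0.3,-0.2,14.8],"angular":[0,0,0]},{"hand":0,"travel":[0.3,-0.2,14.8],"angular":[0,0,0]},{"hand":0,"travel":[0.3,-0.2,14.8],"angular":[0,0,0]}]'
python3 -m creep '[{"hand":0.3,"travel":[0,0,0],"angular":[0,0,0]},{"hand":0.3,"travel":[0,0,0],"angular":[0,0,0]},{"hand":0.3,"travel":[0,0,0],"angular":[0,0,0]},{"hand":0.3,"travel":[0,0,0],"angular":[0,0,0]},{"hand":0.3,"travel":[0,0,-2],"angular":[0,0,0]},{"hand":0.3,"travel":[0,0,-5],"angular":[0,0,0]},{"hand":0.3,"travel":[0,0,-10],"angular":[0,0,0]},{"hand":0.3,"travel":[0,0,-15],"angular":[0,0,0]},{"hand":0.3,"travel":[0,0,-20],"angular":[0,0,0]}]'
python3 - <<'E'
from h import *
def d(p): c,s=np.cos(DY),np.sin(DY); v=np.array(p[:2])-DO; return np.round([c*v[0]+s*v[1],-s*v[0]+c*v[1],p[2]])
for c in ("top","side","wrist"):
  im=ctrl.get_image(c)
  for t in ["ladle","ladle_tip","ladle_end","spatula_tip","spatula_end"]:
    print(c,t,[(np.round(r["at"]).tolist(),d(r["at"]).tolist(),round(r["confidence"],2)) for r in ctrl.spot_point(c,t)][:6])
plan((513,-282,200,-1.5))
E
```

```text
clock: 9.4
eef_pos: [466.3, 190.3, 53.3]
tool_rot: [3.141, 0.003, 0.074]
force: [-5.5, -2.6, 9.5]
width: 11.8
clock: 10.3
eef_pos: [466.6, 190.3, 255.2]
tool_rot: [3.141, 0.003, 0.073]
force: [0.9, 0.6, -0.8]
width: 25.6
top ladle [([262.0, -463.0, 5.0], [-366.0, -671.0, 5.0], 0.97), ([466.0, 185.0, 45.0], [-113.0, -41.0, 45.0], 0.67), ([482.0, -555.0, 1.0], [-153.0, -780.0, 1.0], 0.63), ([631.0, -116.0, 59.0], [28.0, -353.0, 59.0], 0.54), ([636.0, 191.0, 22.0], [57.0, -48.0, 22.0], 0.48), ([474.0, 106.0, 54.0], [-111.0, -120.0, 54.0], 0.38)]
top ladle_tip [([479.0, -469.0, 15.0], [-149.0, -694.0, 15.0], 0.8), ([331.0, -423.0, 14.0], [-293.0, -637.0, 14.0], 0.75), ([458.0, 271.0, 62.0], [-115.0, 46.0, 62.0], 0.57)]
top ladle_end [([484.0, -645.0, 8.0], [-158.0, -869.0, 8.0], 0.95), ([476.0, 105.0, 54.0], [-110.0, -122.0, 54.0], 0.73), ([186.0, -498.0, 8.0], [-443.0, -701.0, 8.0], 0.63), ([640.0, 214.0, 74.0], [63.0, -25.0, 74.0], 0.2)]
top spatula_tip [([602.0, -273.0, 4.0], [-12.0, -508.0, 4.0], 0.64), ([562.0, -117.0, -4.0], [-40.0, -349.0, -4.0], 0.64)]
top spatula_end [([427.0, -
[... 672 characters left out ...]
0, 1.0], 0.84), ([512.0, -285.0, -0.0], [-103.0, -513.0, -0.0], 0.57)]
side spatula_end [([423.0, -289.0, 7.0], [-192.0, -510.0, 7.0], 0.88)]
wrist ladle [([466.0, 179.0, 47.0], [-114.0, -46.0, 47.0], 0.74)]
wrist ladle_tip [([458.0, 271.0, 63.0], [-115.0, 46.0, 63.0], 0.84)]
wrist ladle_end [([474.0, 98.0, 55.0], [-112.0, -128.0, 55.0], 0.69), ([632.0, 267.0, 78.0], [58.0, 29.0, 78.0], 0.21)]
wrist spatula_tip [([464.0, 182.0, 49.0], [-115.0, -44.0, 49.0], 0.61), ([457.0, 270.0, 63.0], [-116.0, 45.0, 63.0], 0.49)]
wrist spatula_end []
t 11.2 at [466.9 190.5 253.2] [3.141e+00 3.000e-03 7.300e-02] w 25.8 F [-0.   0.   0.3]
(513, -282, 200, -1.5) -> [1.14, 47.45, 5.34] [0.2, 0.1, 90.2] rows 11
```

```bash
python3 -m creep '[{"hand":0.6,"travel":[1.1,47.5,5.3],"angular":[0,0,89.5]},{"hand":0.6,"travel":[1.1,47.5,5.3],"angular":[0,0,89.5]},{"hand":0.6,"travel":[1.1,47.5,5.3],"angular":[0,0,89.5]},{"hand":0.6,"travel":[1.1,47.5,5.3],"angular":[0,0,89.5]},{"hand":0.6,"travel":[1.1,47.5,5.3],"angular":[0,0,89.5]},{"hand":0.6,"travel":[1.1,47.5,5.3],"angular":[0,0,89.5]},{"hand":0.6,"travel":[1.1,47.5,5.3],"angular":[0,0,89.5]},{"hand":0.6,"travel":[1.1,47.5,5.3],"angular":[0,0,89.5]},{"hand":0.6,"travel":[1.1,47.5,5.3],"angular":[0,0,89.5]},{"hand":0.6,"travel":[1.1,47.5,5.3],"angular":[0,0,89.5]},{"hand":0.6,"travel":[1.1,47.5,5.3],"angular":[0,0,89.5]},{"hand":0.6,"travel":[1.1,47.5,5.3],"angular":[0,0,89.5]},{"hand":0.6,"travel":[1.1,47.5,5.3],"angular":[0,0,89.5]},{"hand":0.6,"travel":[1.1,47.5,5.3],"angular":[0,0,89.5]}]'
python3 - <<'E'
from h import *
im=save("wrist","w3.png")
for t in ["spatula","spatula_tip","spatula_end","saucer0"]:
    print(t,[(np.round(r["at"]).tolist(),round(r["confidence"],2)) for r in ctrl.spot_point("wrist",t)][:6])
m=ctrl.regions_of("wrist","spatula")[0]["region"]; ys,xs=np.nonzero(m); print(xs.min(),xs.max(),ys.min(),ys.max())
for v in range(ys.min(),ys.max(),12): 
    u=np.nonzero(m[v])[0]; print(v,u.min(),u.max(),np.round(onz(im,(u.mean(),v),12),1))
plan((513.5,-282,60,-1.49),(513.5,-282,4,-1.49))
E
```

```text
clock: 12.6
eef_pos: [513.0, -281.4, 200.5]
tool_rot: [3.139, 0.0, -1.486]
force: [-0.4, -0.3, -0.5]
width: 51.6
spatula [([515.0, -279.0, 1.0], 0.81), ([636.0, -121.0, 58.0], 0.43)]
spatula_tip [([598.0, -275.0, 6.0], 0.56)]
spatula_end [([424.0, -290.0, 6.0], 0.93)]
saucer0 [([584.0, -120.0, 59.0], 0.7), ([634.0, -119.0, 58.0], 0.59), ([480.0, -122.0, 60.0], 0.57)]
296 340 96 254
96 309 337 [ 603.  -278.8   12. ]
108 297 339 [ 590.9 -274.7   12. ]
120 297 339 [ 578.9 -275.7   12. ]
132 297 339 [ 566.7 -276.8   12. ]
144 298 338 [ 554.2 -277.8   12. ]
156 298 338 [ 541.4 -278.9   12. ]
168 310 326 [ 528.3 -280.1   12. ]
180 311 326 [ 515.  -281.8   12. ]
192 311 326 [ 501.3 -282.9   12. ]
204 311 326 [ 487.3 -284.1   12. ]
216 311 327 [ 473.  -285.9   12. ]
228 311 326 [ 458.2 -286.6   12. ]
240 311 326 [ 443.1 -287.9   12. ]
252 311 325 [ 427.6 -288.7   12. ]
t 12.9 at [ 512.8 -282.2  200.6] [ 3.139 -0.    -1.488] w 51.3 F [-0.5  0.9 -0.2]
(513.5, -282, 60, -1.49) -> [-0.01, -0.11, 14.06] [0.2, -0.0, 0.1] rows 3
(513.5, -282, 4, -1.49) -> [-0.02, -0.13, 19.66] [0.2, -0.0, 0.1] rows 4
```

View pics/w3.png

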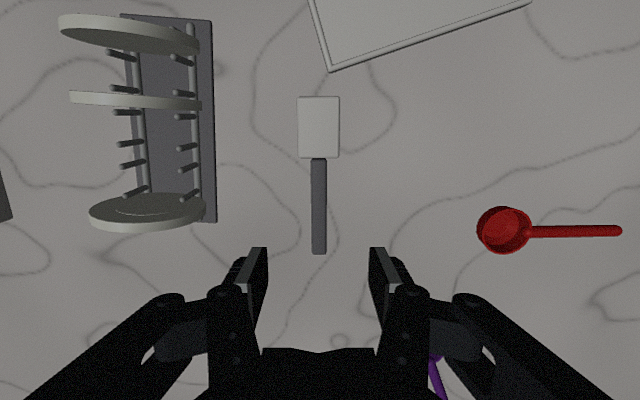

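Handle is centred between the fingers (u≈318, v 160–254) and square to them; descend and grip.

```bash
python3 -m creep '[{"hand":0.6,"travel":[0,-0.1,5],"angular":[0.2,0,0]},{"hand":0.6,"travel":[0,-0.1,10],"angular":[0.2,0,0]},{"hand":0.6,"travel":[0,-0.1,14],"angular":[0.2,0,0]},{"hand":0.5,"travel":[0,-0.1,17],"angular":[0.2,0,0]},{"hand":0.5,"travel":[0,-0.1,19],"angular":[0.2,0,0]},{"hand":0.5,"travel":[0,-0.1,19.6],"angular":[0.2,0,0]},{"hand":0.5,"travel":[0,-0.1,19.6],"angular":[0.2,0,0]},{"hand":0,"travel":[0,-0.1,19.6],"angular":[0.2,0,0]},{"hand":0,"travel":[0,-0.1,19.6],"angular":[0.2,0,0]},{"hand":0,"travel":[0,-0.1,19.6],"angular":[0.2,0,0]},{"hand":0,"travel":[0,-0.1,19.6],"angular":[0.2,0,0]},{"hand":0,"travel":[0,-0.1,19.6],"angular":[0.2,0,0]},{"hand":0,"travel":[0,-0.1,19.6],"angular":[0.2,0,0]},{"hand":0,"travel":[0,-0.1,17],"angular":[0.2,0,0]},{"hand":0,"travel":[0,-0.1,12],"angular":[0.2,0,0]},{"hand":0,"travel":[0,-0.1,7],"angular":[0.2,0,0]},{"hand":0,"travel":[0,-0.1,2],"angular":[0.2,0,0]},{"hand":0,"travel":[0,-0.1,-3],"angular":[0.2,0,0]}]'
python3 - <<'E'
from h import *
p=dry(-51,-35); print(p)
plan((*p,200,DY))
E
```

```text
clock: 14.7
eef_pos: [513.5, -281.7, 233.1]
tool_rot: [-3.141, -0.0, -1.488]
force: [1.4, 0.4, -1.1]
width: 15.6
[527.76591003 195.2769763 ]
t 14.7 at [ 513.5 -281.7  233.1] [-3.141 -0.    -1.488] w 15.6 F [ 1.4  0.4 -1.1]
(np.float64(527.7659100308234), np.float64(195.27697629516288), 200, 0.075) -> [-47.42, -5.36, 3.29] [-0.0, -0.1, -89.6] rows 11
```

```bash
python3 -m creep '[{"hand":0,"travel":[-47.4,-5.4,0],"angular":[0,0,-89.6]},{"hand":0,"travel":[-47.4,-5.4,0],"angular":[0,0,-89.6]},{"hand":0,"travel":[-47.4,-5.4,0],"angular":[0,0,-89.6]},{"hand":0,"travel":[-47.4,-5.4,0],"angular":[0,0,-89.6]},{"hand":0,"travel":[-47.4,-5.4,0],"angular":[0,0,-89.6]},{"hand":0,"travel":[-47.4,-5.4,0],"angular":[0,0,-89.6]},{"hand":0,"travel":[-47.4,-5.4,0],"angular":[0,0,-89.6]},{"hand":0,"travel":[-47.4,-5.4,0],"angular":[0,0,-89.6]},{"hand":0,"travel":[-47.4,-5.4,0],"angular":[0,0,-89.6]},{"hand":0,"travel":[-47.4,-5.4,0],"angular":[0,0,-89.6]},{"hand":0,"travel":[-47.4,-5.4,3.3],"angular":[0,0,-89.6]},{"hand":0,"travel":[-47.4,-5.4,3.3],"angular":[0,0,-89.6]},{"hand":0,"travel":[-47.4,-5.4,3.3],"angular":[0,0,-89.6]}]'
python3 - <<'E'
from h import *
p=dry(-51,-35)
plan((*p,100,DY),(*p,50,DY))
im=save("wrist","w4.png")
print(ctrl.spot_point("wrist","ladle_tip")[:1],ctrl.spot_point("wrist","spatula_tip")[:1])
E
```

```text
clock: 16.0
eef_pos: [527.8, 193.9, 200.2]
tool_rot: [3.14, 0.0, 0.073]
force: [0.2, 0.3, -0.3]
width: 15.5
t 16.0 at [527.8 193.9 200.2] [3.14  0.    0.073] w 15.5 F [ 0.2  0.3 -0.3]
(np.float64(527.7659100308234), np.float64(195.27697629516288), 100, 0.075) -> [0.01, -0.15, 10.02] [0.1, 0.0, -0.1] rows 3
(np.float64(527.7659100308234), np.float64(195.27697629516288), 50, 0.075) -> [0.01, -0.16, 15.02] [0.1, 0.0, -0.1] rows 4
[{'at': [457.6, 268.7, 60.2], 'confidence': 0.64}] [{'at': [521.3, 278.0, 198.8], 'confidence': 0.67}]
```

View pics/w4.png

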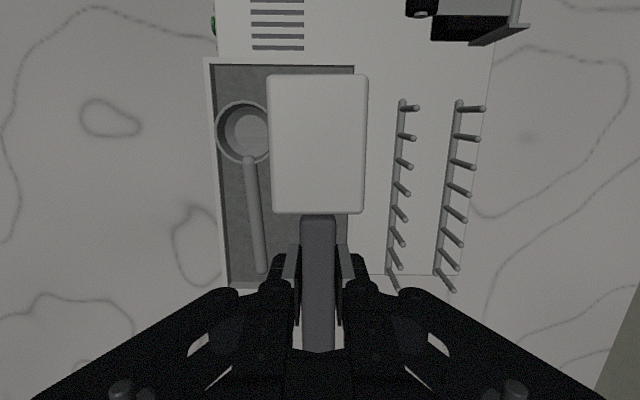

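The ladle lies inside the tray (bowl at (243,130)). The spatula is square above the right half of the tray. Lower it.

```bash
python3 -m creep '[{"hand":0,"travel":[0,-0.15,5],"angular":[0,0,0]},{"hand":0,"travel":[0,-0.15,9],"angular":[0,0,0]},{"hand":0,"travel":[0,-0.15,12],"angular":[0,0,0]},{"hand":0,"travel":[0,-0.15,14],"angular":[0,0,0]},{"hand":0,"travel":[0,-0.15,14.6],"angular":[0,0,0]},{"hand":0,"travel":[0,-0.15,15],"angular":[0,0,0]},{"hand":0,"travel":[0,-0.15,15],"angular":[0,0,0]},{"hand":0.3,"travel":[0,-0.15,15],"angular":[0,0,0]},{"hand":0.3,"travel":[0,-0.15,15],"angular":[0,0,0]},{"hand":0.3,"travel":[0,-0.15,15],"angular":[0,0,0]},{"hand":0.3,"travel":[0,-0.15,15],"angular":[0,0,0]},{"hand":0.3,"travel":[0,-0.15,13],"angular":[0,0,0]},{"hand":0.3,"travel":[0,-0.15,9],"angular":[0,0,0]},{"hand":0.3,"travel":[0,-0.15,4],"angular":[0,0,0]},{"hand":0.3,"travel":[0,-0.15,-1],"angular":[0,0,0]},{"hand":0.3,"travel":[0,-0.15,-5],"angular":[0,0,0]},{"hand":0.3,"travel":[0,-0.15,-5],"angular":[0,0,0]}]'
cat >> h.py <<'E'
def d(p): c,s=np.cos(DY),np.sin(DY); v=np.array(p[:2])-DO; return np.round([c*v[0]+s*v[1],-s*v[0]+c*v[1],p[2]]).tolist()
def net(cams,things,n=4,dr=False):
  for c in cams:
    ctrl.get_image(c)
    for t in things: print(c,t,[(d(r["at"]) if dr else np.round(r["at"]).tolist(),round(r["confidence"],2)) for r in ctrl.spot_point(c,t)][:n])
E
python3 - <<'E'
from h import *
net(["top","wrist"],["ladle_tip","ladle_end","spatula_tip","spatula_end"],dr=True)
net(["top","side"],["saucer0"])
plan((582,-120,200,0.0))
E
```

```text
clock: 17.85
eef_pos: [532.5, 196.4, 257.4]
tool_rot: [-3.138, -0.014, 0.073]
force: [0.9, -0.6, -0.6]
width: 25.9
top ladle_tip [([-150.0, -694.0, 11.0], 0.62), ([-291.0, -638.0, 17.0], 0.58)]
top ladle_end [([-157.0, -866.0, 9.0], 0.81), ([-112.0, -119.0, 54.0], 0.55), ([27.0, -351.0, 60.0], 0.47)]
top spatula_tip [([-50.0, 55.0, 49.0], 0.58)]
top spatula_end [([-46.0, -121.0, 54.0], 0.91), ([-48.0, 57.0, 48.0], 0.66), ([86.0, -602.0, 3.0], 0.45)]
wrist ladle_tip [([-117.0, 45.0, 61.0], 0.84), ([58.0, -50.0, 19.0], 0.51)]
wrist ladle_end [([-112.0, -126.0, 55.0], 0.84), ([59.0, 29.0, 78.0], 0.65)]
wrist spatula_tip [([-52.0, 50.0, 50.0], 0.63), ([59.0, -46.0, 20.0], 0.55)]
wrist spatula_end [([-49.0, -125.0, 49.0], 0.74)]
top saucer0 [([579.0, -121.0, 60.0], 0.74), ([535.0, 196.0, 46.0], 0.69), ([633.0, -116.0, 60.0], 0.6), ([484.0, -124.0, 57.0], 0.57)]
side saucer0 [([632.0, -120.0, 58.0], 0.83), ([581.0, -119.0, 58.0], 0.71), ([578.0, 238.0, -3.0], 0.57), ([480.0, -120.0, 59.0], 0.49)]
t 18.6 at [528.8 195.6 251.1] [ 3.141e+00 -3.000e-03  7.300e-02] w 25.6 F [ 0.   0.1 -0.5]
(582, -120, 200, 0.0) -> [2.99, 31.86, 5.13] [0.0, -0.2, 4.2] rows 7
```

Both utensils are inside the tray. Now the saucers: go above the caddy and take one close look.

```bash
python3 -m creep '[{"hand":0.35,"travel":[3,31.9,2],"angular":[0,0,4.2]},{"hand":0.35,"travel":[3,31.9,2],"angular":[0,0,4.2]},{"hand":0.35,"travel":[3,31.9,2],"angular":[0,0,4.2]},{"hand":0.35,"travel":[3,31.9,2],"angular":[0,0,4.2]},{"hand":0.35,"travel":[3,31.9,2],"angular":[0,0,4.2]},{"hand":0.35,"travel":[3,31.9,2],"angular":[0,0,4.2]},{"hand":0.35,"travel":[3,31.9,2],"angular":[0,0,4.2]},{"hand":0.35,"travel":[3,31.9,2],"angular":[0,0,4.2]},{"hand":0.35,"travel":[3,31.9,2],"angular":[0,0,4.2]}]'
python3 - <<'E'
from h import *
im=save("wrist","w5.png")
for c in ["wrist"]:
  for t in ["saucer0","caddy"]: print(t,[(np.round(r["at"]).tolist(),round(r["confidence"],2)) for r in ctrl.spot_point(c,t)][:5])
  for r in ctrl.regions_of(c,"saucer0")[:4]:
    m=r["region"].astype(np.uint8); ys,xs=np.nonzero(m); print(round(r["confidence"],2),xs.min(),xs.max(),ys.min(),ys.max(),cv2.minAreaRect(np.c_[xs,ys].astype(np.float32)))
plan((633,-120,160,0.0))
for x in (482,581,633):
  for z in (110,60): print(x,z,np.round(proj(im,(x,-120,z))))
E
```

```text
clock: 19.45
eef_pos: [581.9, -120.1, 231.1]
tool_rot: [-3.141, -0.002, -0.001]
force: [-0.5, -0.2, 1.2]
width: 29.8
saucer0 [([635.0, -118.0, 62.0], 0.88), ([581.0, -120.0, 58.0], 0.86), ([479.0, -120.0, 60.0], 0.79)]
caddy [([556.0, -117.0, -2.0], 0.68)]
0.86 356 378 137 231 ((367.2309875488281, 183.969970703125), (94.11834716796875, 21.871540069580078), 88.60282135009766)
0.8 312 323 137 232 ((317.609375, 184.48513793945312), (95.11804962158203, 10.655366897583008), 88.60282135009766)
t 19.6 at [ 582.2 -118.2  231.4] [-3.141e+00 -3.000e-03  3.000e-03] w 29.6 F [-0.1  0.8  0.1]
(633, -120, 160, 0.0) -> [5.06, 0.2, 7.15] [-0.0, -0.2, 0.1] rows 2
482 110 [206. 199.]
482 60 [223. 186.]
581 110 [316. 199.]
581 60 [317. 186.]
633 110 [374. 199.]
633 60 [366. 186.]
```

View pics/w5.png

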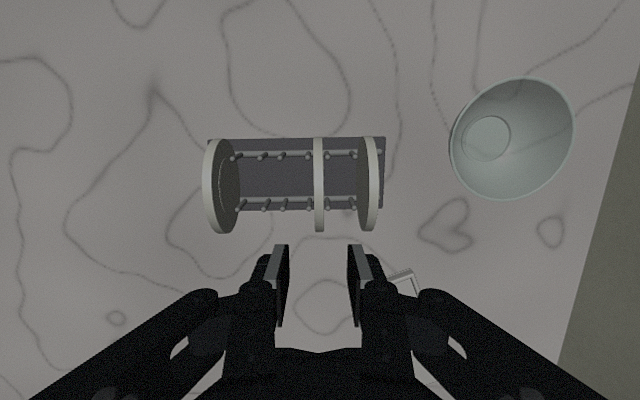

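The saucers stand at u≈207, 318 and 373 (top edges), so x≈483, 581.5 and 632.5, y≈−120. The caddy's yaw is about 0.02. Taking the +x one first.

```bash
python3 -m creep '[{"hand":0.35,"travel":[5.05,0.2,3],"angular":[0,-0.2,-1]},{"hand":0.35,"travel":[5.05,0.2,7],"angular":[0,-0.2,-1]},{"hand":0.35,"travel":[5.05,0.2,7],"angular":[0,-0.2,-1]},{"hand":0.35,"travel":[5.05,0.2,10],"angular":[0,-0.2,-1]},{"hand":0.35,"travel":[5.05,0.2,13],"angular":[0,-0.2,-1]},{"hand":0.35,"travel":[5.05,0.2,15.3],"angular":[0,-0.2,-1]},{"hand":0.35,"travel":[5.05,0.2,15.5],"angular":[0,-0.2,-1]},{"hand":0.35,"travel":[5.05,0.2,15.5],"angular":[0,-0.2,-1]},{"hand":0,"travel":[5.05,0.2,15.5],"angular":[0,-0.2,-1]},{"hand":0,"travel":[5.05,0.2,15.5],"angular":[0,-0.2,-1]},{"hand":0,"travel":[5.05,0.2,15.5],"angular":[0,-0.2,-1]},{"hand":0,"travel":[5.05,0.2,15.5],"angular":[0,-0.2,-1]},{"hand":0,"travel":[5.05,0.2,15.5],"angular":[0,-0.2,-1]},{"hand":0,"travel":[5.05,0.2,14.5],"angular":[0,-0.2,-1]},{"hand":0,"travel":[5.05,0.2,12],"angular":[0,-0.2,-1]},{"hand":0,"travel":[5.05,0.2,8],"angular":[0,-0.2,-1]},{"hand":0,"travel":[5.05,0.2,4],"angular":[0,-0.2,-1]},{"hand":0,"travel":[5.05,0.2,0],"angular":[0,-0.2,-1]}]'
python3 - <<'E'
from h import *
p=dry(60,-122.5); print(p)
plan((600,0,230,0.8),(*p,230,DY+np.pi/2))
net(["side"],["saucer0"])
E
```

```text
clock: 21.45
eef_pos: [632.1, -120.1, 233.4]
tool_rot: [-3.141, 0.001, 0.02]
force: [0.7, 0.4, -1.9]
width: 7.9
[645.01021823 116.34015222]
t 21.4 at [ 632.1 -120.1  233.4] [-3.141e+00  1.000e-03  2.000e-02] w 7.9 F [ 0.7  0.4 -1.9]
(600, 0, 230, 0.8) -> [-2.98, -12.07, 0.36] [-0.1, 0.0, -44.7] rows 6
(np.float64(645.0102182276433), np.float64(116.34015221761912), 230, 1.6457963267948965) -> [1.75, -23.62, 0.36] [-0.1, 0.0, -93.2] rows 11
side saucer0 [([628.0, -121.0, 215.0], 0.77), ([482.0, -120.0, 59.0], 0.67), ([583.0, -120.0, 58.0], 0.54)]
```

```bash
python3 -m creep '[{"hand":0,"travel":[1.75,-23.6,0],"angular":[0,0,-93.2]},{"hand":0,"travel":[1.75,-23.6,0],"angular":[0,0,-93.2]},{"hand":0,"travel":[1.75,-23.6,0],"angular":[0,0,-93.2]},{"hand":0,"travel":[1.75,-23.6,0],"angular":[0,0,-93.2]},{"hand":0,"travel":[1.75,-23.6,0],"angular":[0,0,-93.2]},{"hand":0,"travel":[1.75,-23.6,0],"angular":[0,0,-93.2]},{"hand":0,"travel":[1.75,-23.6,0],"angular":[0,0,-93.2]},{"hand":0,"travel":[1.75,-23.6,0],"angular":[0,0,-93.2]},{"hand":0,"travel":[1.75,-23.6,0],"angular":[0,0,-93.2]},{"hand":0,"travel":[1.75,-23.6,0],"angular":[0,0,-93.2]},{"hand":0,"travel":[1.75,-23.6,0],"angular":[0,0,-93.2]},{"hand":0,"travel":[1.75,-23.6,0],"angular":[0,0,-93.2]},{"hand":0,"travel":[1.75,-23.6,0],"angular":[0,0,-93.2]}]'
python3 - <<'E'
from h import *
im=save("wrist","w6.png")
for y in range(-135,41,25): print(y,[np.round(proj(im,[*dry(x,y),z])).tolist() for x in (32,88) for z in (74,30)])
print([np.round(r["at"]).tolist() for r in ctrl.spot_point("wrist","gap0")],[np.round(r["at"]).tolist() for r in ctrl.spot_point("wrist","saucer0")])
p=dry(60,-122.5); plan((*p,100,DY+np.pi/2))
E
```

```text
clock: 22.85
eef_pos: [648.4, 114.3, 237.7]
tool_rot: [3.132, 0.003, 1.643]
force: [0.4, 0.2, -1.4]
width: 7.8
-135 [[308.0, 156.0], [309.0, 150.0], [308.0, 209.0], [310.0, 198.0]]
-110 [[333.0, 156.0], [331.0, 150.0], [332.0, 209.0], [331.0, 197.0]]
-85 [[358.0, 156.0], [353.0, 150.0], [356.0, 209.0], [352.0, 197.0]]
-60 [[383.0, 155.0], [375.0, 150.0], [380.0, 209.0], [372.0, 197.0]]
-35 [[408.0, 155.0], [397.0, 150.0], [403.0, 209.0], [393.0, 197.0]]
-10 [[433.0, 155.0], [419.0, 150.0], [427.0, 209.0], [414.0, 197.0]]
15 [[458.0, 155.0], [441.0, 150.0], [451.0, 209.0], [435.0, 197.0]]
40 [[483.0, 155.0], [463.0, 150.0], [475.0, 209.0], [456.0, 197.0]]
[[636.0, 219.0, 71.0], [634.0, 267.0, 75.0], [639.0, 170.0, 74.0]] [[584.0, -118.0, 61.0], [645.0, 114.0, 218.0], [645.0, 115.0, 72.0]]
t 23.0 at [648.7 114.6 237.9] [3.131e+00 3.000e-03 1.645e+00] w 7.9 F [-0.2  0.3 -1.4]
(np.float64(645.0102182276433), np.float64(116.34015221761912), 100, 1.6457963267948965) -> [0.24, -0.49, 13.79] [0.6, 0.2, -0.1] rows 3
```

View pics/w6.png

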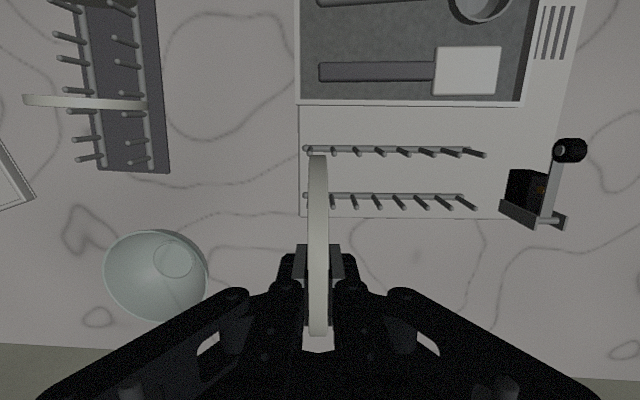

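Predicted tines fall on the seen ones (e.g. (333,156), (475,209)) to within about 2 px. The saucer sits over gap 0, so lower it gently.

```bash
python3 -m creep '[{"hand":0,"travel":[0.3,-0.4,0],"angular":[0.6,0.2,0]},{"hand":0,"travel":[0.3,-0.4,4],"angular":[0.6,0.2,0]},{"hand":0,"travel":[0.3,-0.4,8],"angular":[0.6,0.2,0]},{"hand":0,"travel":[0.3,-0.4,11],"angular":[0.6,0.2,0]},{"hand":0,"travel":[0.3,-0.4,12.5],"angular":[0.6,0.2,0]},{"hand":0,"travel":[0.3,-0.4,13.2],"angular":[0.6,0.2,0]},{"hand":0,"travel":[0.3,-0.4,13.8],"angular":[0.6,0.2,0]},{"hand":0,"travel":[0.3,-0.4,13.8],"angular":[0.6,0.2,0]},{"hand":0,"travel":[0.3,-0.4,13.8],"angular":[0.6,0.2,0]}]'
python3 - <<'E'
from h import *
p=dry(60,-122.5); plan((*p,92,DY+np.pi/2))
net(["side","top"],["saucer0"],dr=True)
E
```

```text
clock: 23.9
eef_pos: [646.8, 117.2, 101.2]
tool_rot: [3.14, -0.001, 1.645]
force: [-0.8, -0.3, -2.2]
width: 8.1
t 23.9 at [646.8 117.2 101.2] [ 3.140e+00 -1.000e-03  1.645e+00] w 8.1 F [-0.8 -0.3 -2.2]
(np.float64(645.0102182276433), np.float64(116.34015221761912), 92, 1.6457963267948965) -> [-0.08, -0.19, 0.92] [0.1, -0.1, -0.1] rows 1
side saucer0 [([-120.0, -348.0, 60.0], 0.81), ([-22.0, -352.0, 56.0], 0.78), ([62.0, -123.0, 83.0], 0.73), ([80.0, -598.0, 0.0], 0.6)]
top saucer0 [([-79.0, -33.0, 42.0], 0.75), ([-120.0, -345.0, 60.0], 0.68), ([-23.0, -350.0, 60.0], 0.62), ([62.0, -120.0, 81.0], 0.53)]
```

```bash
python3 -m creep '[{"hand":0,"travel":[-0.05,0.15,0.3],"angular":[0,0,0]},{"hand":0,"travel":[-0.05,0.15,0.5],"angular":[0,0,0]},{"hand":0,"travel":[-0.05,0.15,0.7],"angular":[0,0,0]},{"hand":0,"travel":[-0.05,0.15,0.8],"angular":[0,0,0]},{"hand":0,"travel":[-0.05,0.15,0.9],"angular":[0,0,0]},{"hand":0,"travel":[-0.05,0.15,0.95],"angular":[0,0,0]},{"hand":0,"travel":[-0.05,0.15,0.95],"angular":[0,0,0]}]'
python3 - <<'E'
from h import *
plan()
net(["side"],["saucer0"],dr=True)
E
```

```text
clock: 24.8
eef_pos: [648.3, 116.6, 94.1]
tool_rot: [3.139, -0.001, 1.644]
force: [-5.3, -0.4, 16.3]
width: 8.1
t 24.8 at [648.3 116.6  94.1] [ 3.139e+00 -1.000e-03  1.644e+00] w 8.1 F [-5.3 -0.4 16.3]
side saucer0 [([57.0, -122.0, 77.0], 0.7), ([-121.0, -346.0, 60.0], 0.66), ([-114.0, -42.0, 50.0], 0.48)]
```

Seating force 16 N with a sideways share: I shifted +x instead of −x. Back off 3 mm, recentre and try again.

```bash
python3 -m creep '[{"hand":0,"travel":[0,0,-0.3],"angular":[0,0,0]},{"hand":0,"travel":[-0.05,-0.35,-0.3],"angular":[0,0,0]},{"hand":0,"travel":[-0.05,-0.35,-0.3],"angular":[0,0,0]},{"hand":0,"travel":[-0.05,-0.35,0],"angular":[0,0,0]},{"hand":0,"travel":[-0.05,-0.35,0.1],"angular":[0,0,0]},{"hand":0,"travel":[-0.05,-0.35,0.1],"angular":[0,0,0]}]'
```

```text
clock: 25.5
eef_pos: [644.9, 115.9, 92.8]
tool_rot: [3.139, -0.001, 1.644]
force: [0.2, -1.0, -1.3]
width: 8.0
```

```bash
python3 -m creep '[{"hand":0,"travel":[0,0,0.1],"angular":[0,0,0]},{"hand":0,"travel":[0,0,0.2],"angular":[0,0,0]},{"hand":0,"travel":[0,0,0.2],"angular":[0,0,0]}]'
python3 - <<'E'
from h import *
plan()
net(["side","wrist"],["saucer0"],dr=True)
E
```

```text
clock: 25.8
eef_pos: [645.1, 116.0, 92.5]
tool_rot: [3.139, -0.001, 1.644]
force: [-3.4, -1.0, 11.4]
width: 8.0
t 25.8 at [645.1 116.   92.5] [ 3.139e+00 -1.000e-03  1.644e+00] w 8.0 F [-3.4 -1.  11.4]
side saucer0 [([57.0, -124.0, 75.0], 0.78), ([-123.0, -346.0, 58.0], 0.76), ([-21.0, -355.0, 58.0], 0.54)]
wrist saucer0 [([58.0, -122.0, 72.0], 0.71)]
```

Seated (centre about (58,−123,74)). Release and rise.

```bash
python3 -m creep '[{"hand":0.28,"travel":[0,0,0],"angular":[0,0,0]},{"hand":0.28,"travel":[0,0,0],"angular":[0,0,0]},{"hand":0.28,"travel":[0,0,0],"angular":[0,0,0]},{"hand":0.28,"travel":[0,0,0],"angular":[0,0,0]},{"hand":0.28,"travel":[0,0,-2],"angular":[0,0,0]},{"hand":0.28,"travel":[0,0,-6],"angular":[0,0,0]},{"hand":0.35,"travel":[0,0,-10],"angular":[0,0,0]},{"hand":0.35,"travel":[0,0,-14],"angular":[0,0,0]},{"hand":0.35,"travel":[0,0,-14],"angular":[0,0,0]}]'
python3 - <<'E'
from h import *
plan((581.5,-119,230,0.02),(581.5,-119,160,0.02),(581.5,-119,76,0.02))
net(["side","top"],["saucer0"],dr=True)
ctrl.get_image("wrist");r=ctrl.regions_of("wrist","saucer0");
net(["top"],["ladle_end","spatula_tip"],dr=True)
E
```

```text
clock: 26.9
eef_pos: [648.5, 116.5, 238.8]
tool_rot: [3.127, -0.002, 1.644]
force: [1.2, -0.5, 0.2]
width: 29.8
t 26.9 at [648.5 116.5 238.8] [ 3.127e+00 -2.000e-03  1.644e+00] w 29.8 F [ 1.2 -0.5  0.2]
(581.5, -119, 230, 0.02) -> [-22.99, -8.41, 0.7] [0.5, -0.8, 93.0] rows 11
(581.5, -119, 160, 0.02) -> [-23.01, -8.52, 7.7] [0.5, -0.8, 93.0] rows 11
(581.5, -119, 76, 0.02) -> [-23.03, -8.64, 16.1] [0.5, -0.8, 93.0] rows 11
side saucer0 [([55.0, -126.0, 73.0], 0.84), ([-121.0, -346.0, 60.0], 0.81), ([-22.0, -352.0, 59.0], 0.65)]
top saucer0 [([-20.0, -352.0, 62.0], 0.7), ([59.0, -122.0, 74.0], 0.65), ([-120.0, -347.0, 61.0], 0.53)]
top ladle_end [([-442.0, -703.0, 6.0], 0.82), ([-111.0, -120.0, 52.0], 0.69), ([-159.0, -867.0, 8.0], 0.55)]
top spatula_tip []
```

Saucer 1 stands. Next, the middle one.

```bash
python3 -m creep '[{"hand":0.35,"travel":[-23,-8.4,-1],"angular":[0.5,-0.8,93]},{"hand":0.35,"travel":[-23,-8.4,-1],"angular":[0.5,-0.8,93]},{"hand":0.35,"travel":[-23,-8.4,-1],"angular":[0.5,-0.8,93]},{"hand":0.35,"travel":[-23,-8.4,-1],"angular":[0.5,-0.8,93]},{"hand":0.35,"travel":[-23,-8.4,-1],"angular":[0.5,-0.8,93]},{"hand":0.35,"travel":[-23,-8.4,-1],"angular":[0.5,-0.8,93]},{"hand":0.35,"travel":[-23,-8.4,-1],"angular":[0.5,-0.8,93]},{"hand":0.35,"travel":[-23,-8.4,-1],"angular":[0.5,-0.8,93]},{"hand":0.35,"travel":[-23,-8.4,-1],"angular":[0.5,-0.8,93]},{"hand":0.35,"travel":[-23,-8.4,-1],"angular":[0.5,-0.8,93]},{"hand":0.35,"travel":[-23,-8.4,-1],"angular":[0.5,-0.8,93]},{"hand":0.35,"travel":[-23,-8.4,-1],"angular":[0.5,-0.8,93]},{"hand":0.35,"travel":[-23,-8.4,0],"angular":[0.5,-0.8,93]},{"hand":0.35,"travel":[-23,-8.4,0],"angular":[0.5,-0.8,93]}]'
python3 - <<'E'
from h import *
plan((581.5,-119,76,0.02))
im=save("wrist","w7.png",(180,100,480,330),2)
for r in ctrl.regions_of("wrist","saucer0")[:4]:
    ys,xs=np.nonzero(r["region"]); print(round(r["confidence"],2),xs.min(),xs.max(),ys.min(),ys.max())
for x in (483,581.5): print(np.round(proj(im,(x,-120,110))),np.round(proj(im,(x,-120,60))))
E
```

```text
clock: 28.75
eef_pos: [576.3, -119.4, 229.4]
tool_rot: [3.14, 0.016, 0.023]
force: [-0.7, 0.7, -0.0]
width: 29.8
t 28.8 at [ 576.3 -119.4  229.4] [3.14  0.016 0.023] w 29.8 F [-0.7  0.7 -0. ]
(581.5, -119, 76, 0.02) -> [0.77, -0.06, 15.33] [0.1, 0.9, 0.2] rows 4
0.88 210 246 136 232
0.77 322 332 139 233
[216. 197.] [232. 184.]
[326. 200.] [325. 187.]
```

```bash
python3 -m creep '[{"hand":0.35,"travel":[0.6,0,3],"angular":[0,0.9,0]},{"hand":0.35,"travel":[0.7,0,7],"angular":[0,0.9,0]},{"hand":0.35,"travel":[0.8,0,9],"angular":[0,0.9,0]},{"hand":0.35,"travel":[0.8,0,12],"angular":[0,0.9,0]},{"hand":0.35,"travel":[0.8,0,14],"angular":[0,0.9,0]},{"hand":0.35,"travel":[0.8,0,15.3],"angular":[0,0.9,0]},{"hand":0.35,"travel":[0.8,0,15.3],"angular":[0,0.9,0]},{"hand":0.35,"travel":[0.8,0,15.3],"angular":[0,0.9,0]},{"hand":0,"travel":[0.8,0,15.3],"angular":[0,0.9,0]},{"hand":0,"travel":[0.8,0,15.3],"angular":[0,0.9,0]},{"hand":0,"travel":[0.8,0,15.3],"angular":[0,0.9,0]},{"hand":0,"travel":[0.8,0,15.3],"angular":[0,0.9,0]},{"hand":0,"travel":[0.8,0,15.3],"angular":[0,0.9,0]},{"hand":0,"travel":[0.8,0,14.3],"angular":[0,0.9,0]},{"hand":0,"travel":[0.8,0,12],"angular":[0,0.9,0]},{"hand":0,"travel":[0.8,0,8],"angular":[0,0.9,0]},{"hand":0,"travel":[0.8,0,4],"angular":[0,0.9,0]},{"hand":0,"travel":[0.8,0,-0.5],"angular":[0,0.9,0]}]'
python3 - <<'E'
from h import *
p=dry(59,-72.5); print(p)
plan((*p,235,DY+np.pi/2))
net(["side"],["saucer0"])
E
```

```text
clock: 30.65
eef_pos: [583.9, -119.2, 236.6]
tool_rot: [3.139, 0.001, 0.022]
force: [0.7, 0.1, -1.0]
width: 7.8
[640.26654405 166.12466342]
t 30.6 at [ 583.9 -119.2  236.6] [3.139e+00 1.000e-03 2.200e-02] w 7.8 F [ 0.7  0.1 -1. ]
(np.float64(640.2665440458941), np.float64(166.12466341595675), 235, 1.6457963267948965) -> [6.27, -28.41, 0.09] [0.0, 0.2, -93.0] rows 11
side saucer0 [([481.0, -120.0, 60.0], 0.78), ([581.0, -119.0, 214.0], 0.68), ([640.0, 112.0, 76.0], 0.66)]
```

```bash
python3 -m creep '[{"hand":0,"travel":[6.3,-28.4,0],"angular":[0,0,-93]},{"hand":0,"travel":[6.3,-28.4,0],"angular":[0,0,-93]},{"hand":0,"travel":[6.3,-28.4,0],"angular":[0,0,-93]},{"hand":0,"travel":[6.3,-28.4,0],"angular":[0,0,-93]},{"hand":0,"travel":[6.3,-28.4,0],"angular":[0,0,-93]},{"hand":0,"travel":[6.3,-28.4,0],"angular":[0,0,-93]},{"hand":0,"travel":[6.3,-28.4,0],"angular":[0,0,-93]},{"hand":0,"travel":[6.3,-28.4,0],"angular":[0,0,-93]},{"hand":0,"travel":[6.3,-28.4,0],"angular":[0,0,-93]},{"hand":0,"travel":[6.3,-28.4,0],"angular":[0,0,-93]},{"hand":0,"travel":[6.3,-28.4,0],"angular":[0,0,-93]},{"hand":0,"travel":[6.3,-28.4,0],"angular":[0,0,-93]},{"hand":0,"travel":[6.3,-28.4,0],"angular":[0,0,-93]},{"hand":0,"travel":[6.3,-28.4,0],"angular":[0,0,-93]}]'
python3 - <<'E'
from h import *
p=dry(58.5,-72); plan((*p,101,DY+np.pi/2))
E
```

```text
clock: 32.15
eef_pos: [645.1, 164.2, 241.1]
tool_rot: [3.13, 0.006, 1.643]
force: [0.7, 0.1, -1.4]
width: 8.1
t 32.1 at [645.1 164.2 241.1] [3.13  0.006 1.643] w 8.1 F [ 0.7  0.1 -1.4]
(np.float64(639.7304847832016), np.float64(166.5857929713765), 101, 1.6457963267948965) -> [0.36, -0.68, 14.01] [0.7, 0.4, -0.2] rows 3
```

```bash
python3 -m creep '[{"hand":0,"travel":[0.35,-0.7,0],"angular":[0.7,0.4,0]},{"hand":0,"travel":[0.35,-0.7,4],"angular":[0.7,0.4,0]},{"hand":0,"travel":[0.35,-0.7,8],"angular":[0.7,0.4,0]},{"hand":0,"travel":[0.35,-0.7,11],"angular":[0.7,0.4,0]},{"hand":0,"travel":[0.35,-0.7,13],"angular":[0.7,0.4,0]},{"hand":0,"travel":[0.35,-0.7,13.8],"angular":[0.7,0.4,0]},{"hand":0,"travel":[0.35,-0.7,14],"angular":[0.7,0.4,0]},{"hand":0,"travel":[0.35,-0.7,14],"angular":[0.7,0.4,0]}]'
python3 - <<'E'
from h import *
p=dry(58.5,-72); plan((*p,92.5,DY+np.pi/2))
net(["side","top"],["saucer0"],dr=True)
E
```

```text
clock: 32.95
eef_pos: [640.1, 166.8, 101.9]
tool_rot: [3.141, -0.001, 1.643]
force: [-0.6, -0.0, -1.0]
width: 8.0
t 33.0 at [640.1 166.8 101.9] [ 3.141e+00 -1.000e-03  1.643e+00] w 8.0 F [-0.6 -0.  -1. ]
(np.float64(639.7304847832016), np.float64(166.5857929713765), 92.5, 1.6457963267948965) -> [-0.02, -0.04, 0.94] [0.1, -0.1, -0.2] rows 1
side saucer0 [([54.0, -125.0, 76.0], 0.87), ([-121.0, -347.0, 61.0], 0.77), ([56.0, -69.0, 78.0], 0.74)]
top saucer0 [([57.0, -120.0, 76.0], 0.6), ([-120.0, -348.0, 59.0], 0.55), ([58.0, -75.0, 85.0], 0.53), ([-79.0, -31.0, 43.0], 0.35)]
```

```bash
python3 -m creep '[{"hand":0,"travel":[0,0,0.3],"angular":[0,0,0]},{"hand":0,"travel":[0,0,0.5],"angular":[0,0,0]},{"hand":0,"travel":[0,0,0.7],"angular":[0,0,0]},{"hand":0,"travel":[0,0,0.8],"angular":[0,0,0]},{"hand":0,"travel":[0,0,0.9],"angular":[0,0,0]},{"hand":0,"travel":[0,0,0.95],"angular":[0,0,0]},{"hand":0,"travel":[0,0,0.95],"angular":[0,0,0]}]'
```

```text
clock: 33.85
eef_pos: [640.7, 166.7, 93.1]
tool_rot: [3.139, -0.001, 1.643]
force: [-0.6, 0.3, 0.0]
width: 8.4
```

```bash
python3 -m creep '[{"hand":0,"travel":[0,0,0.1],"angular":[0,0,0]},{"hand":0,"travel":[0,0,0.2],"angular":[0,0,0]},{"hand":0,"travel":[0,0,0.25],"angular":[0,0,0]},{"hand":0,"travel":[0,0,0.25],"angular":[0,0,0]}]'
```

```text
clock: 34.25
eef_pos: [641.3, 166.9, 92.5]
tool_rot: [3.137, -0.002, 1.643]
force: [-2.1, -0.8, 10.1]
width: 8.2
```

Contact at 10 N, seated. Release and rise.

```bash
python3 -m creep '[{"hand":0.28,"travel":[0,0,0],"angular":[0,0,0]},{"hand":0.28,"travel":[0,0,0],"angular":[0,0,0]},{"hand":0.28,"travel":[0,0,0],"angular":[0,0,0]},{"hand":0.28,"travel":[0,0,0],"angular":[0,0,0]},{"hand":0.28,"travel":[0,0,-2],"angular":[0,0,0]},{"hand":0.28,"travel":[0,0,-6],"angular":[0,0,0]},{"hand":0.35,"travel":[0,0,-10],"angular":[0,0,0]},{"hand":0.35,"travel":[0,0,-14],"angular":[0,0,0]},{"hand":0.35,"travel":[0,0,-14],"angular":[0,0,0]}]'
python3 - <<'E'
from h import *
plan((483,-120,233,0.02))
net(["side","top"],["saucer0"],dr=True)
E
```

```text
clock: 35.15
eef_pos: [644.4, 167.5, 238.9]
tool_rot: [3.126, -0.004, 1.643]
force: [-0.3, 0.6, 0.0]
width: 29.6
t 35.1 at [644.4 167.5 238.9] [ 3.126 -0.004  1.643] w 29.6 F [-0.3  0.6  0. ]
(483, -120, 233, 0.02) -> [-27.52, -18.17, 0.19] [0.5, -0.9, 93.0] rows 11
side saucer0 [([58.0, -72.0, 72.0], 0.75), ([54.0, -127.0, 74.0], 0.6)]
top saucer0 [([56.0, -121.0, 75.0], 0.87), ([-121.0, -348.0, 56.0], 0.75), ([56.0, -74.0, 74.0], 0.61), ([-44.0, -122.0, 52.0], 0.2)]
```

```bash
python3 -m creep '[{"hand":0.35,"travel":[-27.5,-18.2,0],"angular":[0.5,-0.9,93]},{"hand":0.35,"travel":[-27.5,-18.2,0],"angular":[0.5,-0.9,93]},{"hand":0.35,"travel":[-27.5,-18.2,0],"angular":[0.5,-0.9,93]},{"hand":0.35,"travel":[-27.5,-18.2,0],"angular":[0.5,-0.9,93]},{"hand":0.35,"travel":[-27.5,-18.2,0],"angular":[0.5,-0.9,93]},{"hand":0.35,"travel":[-27.5,-18.2,0],"angular":[0.5,-0.9,93]},{"hand":0.35,"travel":[-27.5,-18.2,0],"angular":[0.5,-0.9,93]},{"hand":0.35,"travel":[-27.5,-18.2,0],"angular":[0.5,-0.9,93]},{"hand":0.35,"travel":[-27.5,-18.2,0],"angular":[0.5,-0.9,93]},{"hand":0.35,"travel":[-27.5,-18.2,0],"angular":[0.5,-0.9,93]},{"hand":0.35,"travel":[-27.5,-18.2,0],"angular":[0.5,-0.9,93]},{"hand":0.35,"travel":[-27.5,-18.2,0],"angular":[0.5,-0.9,93]},{"hand":0.35,"travel":[-27.5,-18.2,0],"angular":[0.5,-0.9,93]},{"hand":0.35,"travel":[-27.5,-18.2,0],"angular":[0.5,-0.9,93]}]'
python3 - <<'E'
from h import *
plan((483,-120,76,0.02))
im=ctrl.get_image("wrist")
for r in ctrl.regions_of("wrist","saucer0")[:4]:
    ys,xs=np.nonzero(r["region"]); print(round(r["confidence"],2),xs.min(),xs.max(),ys.min(),ys.max())
print(np.round(proj(im,(483,-120,110))),np.round(proj(im,(483,-120,60))))
net(["wrist","top"],["saucer0"])
E
```

```text
clock: 36.75
eef_pos: [477.7, -121.0, 229.9]
tool_rot: [3.138, 0.015, 0.022]
force: [-0.6, -0.0, 0.5]
width: 29.8
t 36.8 at [ 477.7 -121.   229.9] [3.138 0.015 0.022] w 29.8 F [-0.6 -0.   0.5]
(483, -120, 76, 0.02) -> [0.77, -0.14, 15.38] [0.2, 0.9, 0.1] rows 4
0.67 320 330 137 232
[326. 198.] [325. 185.]
wrist saucer0 [([480.0, -122.0, 59.0], 0.86)]
top saucer0 [([644.0, 118.0, 75.0], 0.65), ([638.0, 164.0, 76.0], 0.55), ([540.0, 106.0, 56.0], 0.44), ([469.0, 186.0, 45.0], 0.22)]
```

```bash
python3 -m creep '[{"hand":0.35,"travel":[0.6,0,3],"angular":[0,0.9,0]},{"hand":0.35,"travel":[0.65,-0.1,7],"angular":[0,0.9,0]},{"hand":0.35,"travel":[0.7,-0.1,9],"angular":[0,0.9,0]},{"hand":0.35,"travel":[0.7,-0.1,12],"angular":[0,0.9,0]},{"hand":0.35,"travel":[0.7,-0.1,14],"angular":[0,0.9,0]},{"hand":0.35,"travel":[0.7,-0.1,15.3],"angular":[0,0.9,0]},{"hand":0.35,"travel":[0.7,-0.1,15.4],"angular":[0,0.9,0]},{"hand":0.35,"travel":[0.7,-0.1,15.4],"angular":[0,0.9,0]},{"hand":0,"travel":[0.7,-0.1,15.4],"angular":[0,0.9,0]},{"hand":0,"travel":[0.7,-0.1,15.4],"angular":[0,0.9,0]},{"hand":0,"travel":[0.7,-0.1,15.4],"angular":[0,0.9,0]},{"hand":0,"travel":[0.7,-0.1,15.4],"angular":[0,0.9,0]},{"hand":0,"travel":[0.7,-0.1,15.4],"angular":[0,0.9,0]},{"hand":0,"travel":[0.7,-0.1,14.3],"angular":[0,0.9,0]},{"hand":0,"travel":[0.7,-0.1,12],"angular":[0,0.9,0]},{"hand":0,"travel":[0.7,-0.1,8],"angular":[0,0.9,0]},{"hand":0,"travel":[0.7,-0.1,4],"angular":[0,0.9,0]},{"hand":0,"travel":[0.7,-0.1,-0.5],"angular":[0,0.9,0]}]'
python3 - <<'E'
from h import *
p=dry(58,-22)
plan((*p,235,DY+np.pi/2))
net(["side"],["saucer0"])
E
```

```text
clock: 38.85
eef_pos: [483.7, -119.7, 236.8]
tool_rot: [3.138, 0.001, 0.02]
force: [0.6, 0.0, -2.2]
width: 8.4
t 38.9 at [ 483.7 -119.7  236.8] [3.138e+00 1.000e-03 2.000e-02] w 8.4 F [ 0.6  0.  -2.2]
(np.float64(635.4854050105083), np.float64(216.40776902335048), 235, 1.6457963267948965) -> [15.84, -33.3, 0.06] [0.1, 0.2, -93.2] rows 11
side saucer0 [([640.0, 115.0, 74.0], 0.65), ([483.0, -121.0, 220.0], 0.55), ([636.0, 166.0, 72.0], 0.55)]
```

```bash
python3 -m creep '[{"hand":0,"travel":[15.8,-33.3,0],"angular":[0,0,-93]},{"hand":0,"travel":[15.8,-33.3,0],"angular":[0,0,-93]},{"hand":0,"travel":[15.8,-33.3,0],"angular":[0,0,-93]},{"hand":0,"travel":[15.8,-33.3,0],"angular":[0,0,-93]},{"hand":0,"travel":[15.8,-33.3,0],"angular":[0,0,-93]},{"hand":0,"travel":[15.8,-33.3,0],"angular":[0,0,-93]},{"hand":0,"travel":[15.8,-33.3,0],"angular":[0,0,-93]},{"hand":0,"travel":[15.8,-33.3,0],"angular":[0,0,-93]},{"hand":0,"travel":[15.8,-33.3,0],"angular":[0,0,-93]},{"hand":0,"travel":[15.8,-33.3,0],"angular":[0,0,-93]},{"hand":0,"travel":[15.8,-33.3,0],"angular":[0,0,-93]},{"hand":0,"travel":[15.8,-33.3,0],"angular":[0,0,-93]},{"hand":0,"travel":[15.8,-33.3,0],"angular":[0,0,-93]},{"hand":0,"travel":[15.8,-33.3,0],"angular":[0,0,-93]}]'
python3 - <<'E'
from h import *
p=dry(58,-22); plan((*p,101,DY+np.pi/2))
E
```

```text
clock: 40.35
eef_pos: [639.2, 214.6, 240.7]
tool_rot: [3.13, 0.007, 1.641]
force: [-0.4, 0.0, -0.8]
width: 8.6
t 40.4 at [639.2 214.6 240.7] [3.13  0.007 1.641] w 8.6 F [-0.4  0.  -0.8]
(np.float64(635.4854050105083), np.float64(216.40776902335048), 101, 1.6457963267948965) -> [0.29, -0.51, 13.97] [0.6, 0.4, -0.3] rows 3
```

```bash
python3 -m creep '[{"hand":0,"travel":[0.3,-0.55,0],"angular":[0.6,0.4,0]},{"hand":0,"travel":[0.3,-0.55,4],"angular":[0.6,0.4,0]},{"hand":0,"travel":[0.3,-0.55,8],"angular":[0.6,0.4,0]},{"hand":0,"travel":[0.3,-0.55,11],"angular":[0.6,0.4,0]},{"hand":0,"travel":[0.3,-0.55,13],"angular":[0.6,0.4,0]},{"hand":0,"travel":[0.3,-0.55,13.8],"angular":[0.6,0.4,0]},{"hand":0,"travel":[0.3,-0.55,13.9],"angular":[0.6,0.4,0]},{"hand":0,"travel":[0.3,-0.55,13.9],"angular":[0.6,0.4,0]}]'
python3 - <<'E'
from h import *
p=dry(58,-22); plan((*p,92.5,DY+np.pi/2))
net(["side","top"],["saucer0"],dr=True)
E
```

```text
clock: 41.15
eef_pos: [635.7, 216.8, 102.6]
tool_rot: [3.139, -0.001, 1.641]
force: [0.3, 0.5, -2.1]
width: 7.9
t 41.1 at [635.7 216.8 102.6] [ 3.139e+00 -1.000e-03  1.641e+00] w 7.9 F [ 0.3  0.5 -2.1]
(np.float64(635.4854050105083), np.float64(216.40776902335048), 92.5, 1.6457963267948965) -> [-0.04, -0.03, 1.01] [0.1, -0.1, -0.3] rows 1
side saucer0 [([58.0, -73.0, 71.0], 0.76), ([58.0, -21.0, 86.0], 0.68), ([53.0, -124.0, 75.0], 0.64)]
top saucer0 [([57.0, -120.0, 74.0], 0.73), ([55.0, -71.0, 73.0], 0.63), ([57.0, -22.0, 82.0], 0.54)]
```

```bash
python3 -m creep '[{"hand":0,"travel":[0,0,0.3],"angular":[0,0,0]},{"hand":0,"travel":[0,0,0.5],"angular":[0,0,0]},{"hand":0,"travel":[0,0,0.7],"angular":[0,0,0]},{"hand":0,"travel":[0,0,0.85],"angular":[0,0,0]},{"hand":0,"travel":[0,0,0.95],"angular":[0,0,0]},{"hand":0,"travel":[0,0,1.05],"angular":[0,0,0]},{"hand":0,"travel":[0,0,1.05],"angular":[0,0,0]}]'
```

```text
clock: 42.05
eef_pos: [635.8, 216.7, 92.3]
tool_rot: [3.139, -0.001, 1.641]
force: [-0.7, 0.9, -1.2]
width: 8.1
```

```bash
python3 -m creep '[{"hand":0,"travel":[0,0,0.1],"angular":[0,0,0]},{"hand":0,"travel":[0,0,0.15],"angular":[0,0,0]},{"hand":0,"travel":[0,0,0.15],"angular":[0,0,0]}]'
```

```text
clock: 42.35
eef_pos: [636.7, 216.9, 91.5]
tool_rot: [3.137, -0.001, 1.641]
force: [1.1, -0.6, 2.4]
width: 8.1
```

```bash
python3 -m creep '[{"hand":0,"travel":[0,0,0.1],"angular":[0,0,0]},{"hand":0.28,"travel":[0,0,0.1],"angular":[0,0,0]},{"hand":0.28,"travel":[0,0,0],"angular":[0,0,0]},{"hand":0.28,"travel":[0,0,0],"angular":[0,0,0]},{"hand":0.28,"travel":[0,0,0],"angular":[0,0,0]},{"hand":0.28,"travel":[0,0,-2],"angular":[0,0,0]},{"hand":0.28,"travel":[0,0,-6],"angular":[0,0,0]},{"hand":0.35,"travel":[0,0,-10],"angular":[0,0,0]},{"hand":0.35,"travel":[0,0,-14],"angular":[0,0,0]},{"hand":0.35,"travel":[0,0,-16],"angular":[0,0,0]},{"hand":0.35,"travel":[0,0,-16],"angular":[0,0,0]}]'
python3 - <<'E'
from h import *
net(["top","side"],["saucer0","ladle_tip","ladle_end","spatula_tip","spatula_end"],dr=True,n=6)
net(["wrist","side","top"],["roller_top","saucer0"])
save("wrist","w8.png")
p=dry(25,115); print(p); plan((*p,200,DY+np.pi/2))
E
```

```text
clock: 43.45
eef_pos: [638.0, 217.3, 255.5]
tool_rot: [3.13, -0.003, 1.641]
force: [0.2, 0.2, 0.3]
width: 29.8
top saucer0 [([55.0, -70.0, 72.0], 0.89), ([58.0, -122.0, 73.0], 0.85), ([61.0, -25.0, 76.0], 0.72)]
top ladle_tip [([-292.0, -635.0, 17.0], 0.78), ([58.0, -75.0, 70.0], 0.74), ([-153.0, -693.0, 10.0], 0.72), ([-121.0, 60.0, 63.0], 0.61), ([56.0, -55.0, 22.0], 0.61)]
top ladle_end [([-156.0, -870.0, 9.0], 0.92), ([-129.0, -109.0, 52.0], 0.8), ([57.0, -120.0, 70.0], 0.62), ([-445.0, -703.0, 10.0], 0.6)]
top spatula_tip [([-50.0, 59.0, 50.0], 0.94), ([56.0, -122.0, 74.0], 0.53)]
top spatula_end [([-45.0, -123.0, 55.0], 0.59), ([85.0, -597.0, 0.0], 0.19)]
side saucer0 [([54.0, -126.0, 73.0], 0.96), ([57.0, -22.0, 72.0], 0.71), ([60.0, -69.0, 71.0], 0.65), ([184.0, -320.0, 0.0], 0.52), ([-123.0, -22.0, 46.0], 0.42)]
side ladle_tip [([-152.0, -697.0, 14.0], 0.63), ([-289.0, -636.0, 14.0], 0.59), ([-118.0, 64.0, 61.0], 0.58)]
side ladle_end [([-159.0, -864.0, 4.0], 0.81), ([-127.0, -106.0, 54.0], 0.56)]
side spatula_tip [([-47.0, 51.0, 47.0], 0.52), ([61.0, -25.0, 70.0], 0.35)]
si
[... 166 characters left out ...]
[([645.0, 115.0, 74.0], 0.9), ([634.0, 217.0, 73.0], 0.88), ([638.0, 167.0, 72.0], 0.62)]
side roller_top [([593.0, 350.0, 96.0], 0.4)]
side saucer0 [([639.0, 114.0, 74.0], 0.84), ([638.0, 168.0, 73.0], 0.76), ([636.0, 218.0, 74.0], 0.48), ([632.0, 267.0, 74.0], 0.17)]
top roller_top [([595.0, 350.0, 96.0], 0.6)]
top saucer0 [([639.0, 216.0, 74.0], 0.76), ([638.0, 167.0, 73.0], 0.74), ([644.0, 119.0, 74.0], 0.53), ([501.0, 198.0, 42.0], 0.51)]
[592.31280412 350.54995676]
t 44.5 at [636.  216.7 251.5] [ 3.137e+00 -1.000e-03  1.641e+00] w 29.6 F [0.6 0.3 0.3]
(np.float64(592.3128041164398), np.float64(350.5499567647224), 200, 1.6457963267948965) -> [13.65, -3.44, 5.16] [0.3, -0.1, -0.3] rows 3
```

View pics/w8.png

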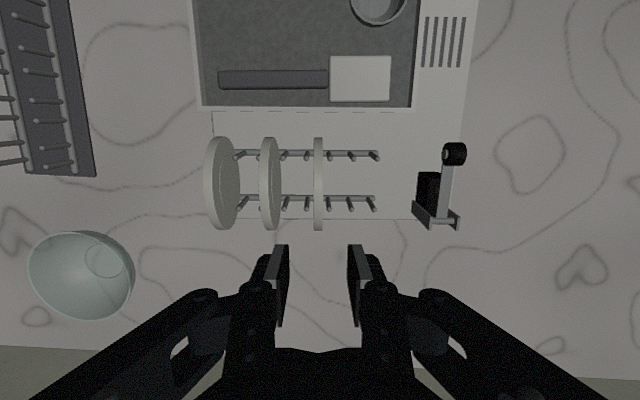

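All three saucers stand in gaps 0, 2 and 4. The ladle seems to have been knocked: its tip went from (−115,46) to about (−120,62), still in limits. I'll check it closely.

Run:
```python
from h import *
im=save("top","t2.png",(140,130,270,250),6)
for q in ((-145,75),(-145,-145),(-20,75),(-20,-145)): print(q,(proj(im,[*dry(*q),59])-[140,130])*6)
net(["top","side"],["ladle","ladle_tip","ladle_end"],dr=True,n=5)
```

```text
(-145, 75) [188.36058566 639.20573686]
(-145, -145) [673.41126796 606.36649839]
(-20, 75) [180.60345816 365.94016039]
(-20, -145) [659.9348325  333.64231919]
top ladle [([-154.0, -778.0, 0.0], 0.82), ([-371.0, -669.0, 4.0], 0.78), ([-126.0, -26.0, 47.0], 0.62)]
top ladle_tip [([-120.0, 58.0, 61.0], 0.95), ([-290.0, -637.0, 14.0], 0.87), ([-153.0, -692.0, 14.0], 0.84)]
top ladle_end [([-446.0, -701.0, 6.0], 0.8), ([-129.0, -107.0, 56.0], 0.66), ([-157.0, -869.0, 6.0], 0.56), ([58.0, -122.0, 74.0], 0.38)]
side ladle [([-154.0, -781.0, 0.0], 0.95), ([-368.0, -668.0, -1.0], 0.94), ([-125.0, -26.0, 48.0], 0.7), ([60.0, -24.0, 72.0], 0.66)]
side ladle_tip [([-152.0, -697.0, 16.0], 0.78), ([-119.0, 63.0, 63.0], 0.72), ([-289.0, -636.0, 14.0], 0.64), ([56.0, -75.0, 72.0], 0.62), ([57.0, -120.0, 71.0], 0.3)]
side ladle_end [([-159.0, -862.0, 3.0], 0.87), ([-448.0, -703.0, 8.0], 0.77), ([-127.0, -110.0, 51.0], 0.61)]
```

View pics/t2.png

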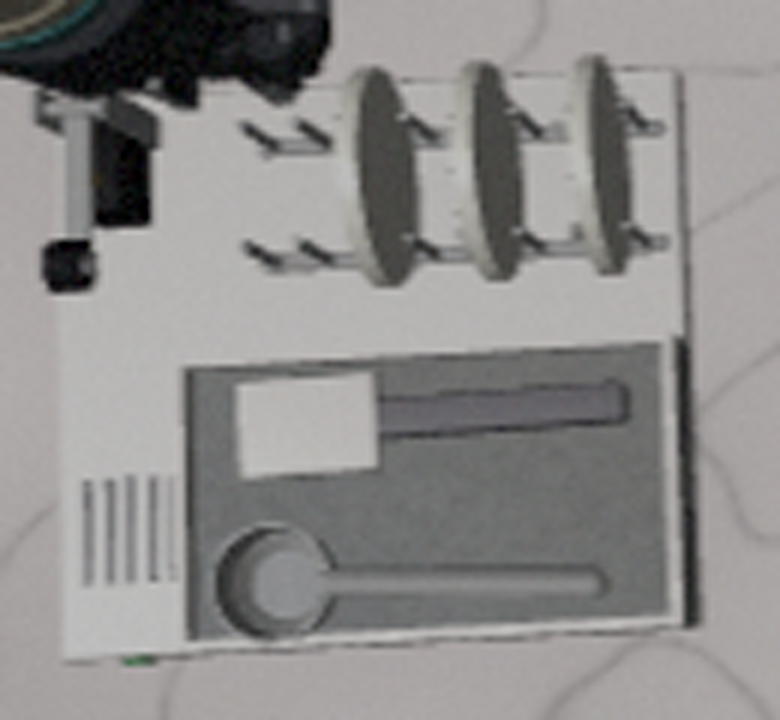

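The top view shows spatula and ladle fully inside the tray, with three saucers standing. Now the switch, with the fingers shut.

```bash
python3 -m creep '[{"hand":0,"travel":[13.7,-3.4,4],"angular":[0,0,0]},{"hand":0,"travel":[13.7,-3.4,4],"angular":[0,0,0]},{"hand":0,"travel":[13.7,-3.4,4],"angular":[0,0,0]},{"hand":0,"travel":[13.7,-3.4,7],"angular":[0,0,0]},{"hand":0,"travel":[13.7,-3.4,10],"angular":[0,0,0]},{"hand":0,"travel":[13.7,-3.4,12],"angular":[0,0,0]},{"hand":0,"travel":[13.7,-3.4,13],"angular":[0,0,0]},{"hand":0,"travel":[13.7,-3.4,13],"angular":[0,0,0]},{"hand":0,"travel":[13.7,-3.4,13],"angular":[0,0,0]}]'
python3 - <<'E'
from h import *
im=save("wrist","w9.png")
net(["wrist"],["roller_top"])
print(proj(im,(593,351,97)))
plan((593,351,105,DY+np.pi/2),(593,351,82,DY+np.pi/2))
E
```

```text
clock: 45.9
eef_pos: [593.8, 351.4, 122.5]
tool_rot: [3.136, -0.002, 1.64]
force: [0.5, -0.0, 0.2]
width: -0.3
wrist roller_top [([593.0, 354.0, 95.0], 0.93)]
[316.75662834 239.43528222]
t 46.0 at [594.  351.6 123.1] [ 3.135e+00 -3.000e-03  1.641e+00] w -0.2 F [-0.3  0.8  0.6]
(593, 351, 105, 1.6457963267948965) -> [-0.06, -0.11, 1.81] [0.4, -0.2, -0.3] rows 1
(593, 351, 82, 1.6457963267948965) -> [-0.07, -0.13, 4.11] [0.4, -0.2, -0.3] rows 1
```

View pics/w9.png

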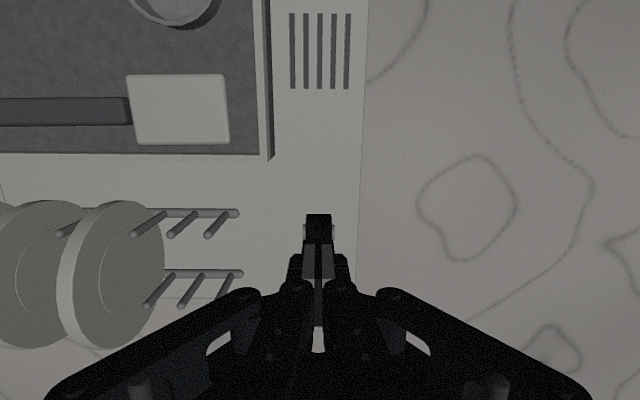

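The roller (318,226) is directly under the shut fingers. Descend stepwise, watching the force.

```bash
python3 -m creep '[{"hand":0,"travel":[-0.05,-0.1,1.5],"angular":[0.4,0,0]},{"hand":0,"travel":[-0.05,-0.1,2.2],"angular":[0.4,0,0]},{"hand":0,"travel":[-0.05,-0.1,2.7],"angular":[0.4,0,0]},{"hand":0,"travel":[-0.05,-0.1,3.1],"angular":[0.4,0,0]},{"hand":0,"travel":[-0.05,-0.1,3.1],"angular":[0.4,0,0]}]'
```

```text
clock: 46.55
eef_pos: [592.3, 350.8, 91.3]
tool_rot: [-3.139, -0.002, 1.641]
force: [-2.0, -0.5, 2.2]
width: -0.2
```

```bash
python3 -m creep '[{"hand":0,"travel":[0,0,0.3],"angular":[0,0,0]},{"hand":0,"travel":[0,0,0.6],"angular":[0,0,0]},{"hand":0,"travel":[0,0,0.8],"angular":[0,0,0]},{"hand":0,"travel":[0,0,0.9],"angular":[0,0,0]},{"hand":0,"travel":[0,0,0.9],"angular":[0,0,0]}]'
```

```text
clock: 47.05
eef_pos: [591.5, 351.0, 82.4]
tool_rot: [-3.138, -0.002, 1.641]
force: [-4.4, -1.6, 6.4]
width: 0.1
```

z = 82.4 at 6.4 N is the good press. Hold about a second, then rise.

```bash
python3 -m creep '[{"hand":0,"travel":[0,0,0],"angular":[0,0,0]},{"hand":0,"travel":[0,0,0],"angular":[0,0,0]},{"hand":0,"travel":[0,0,0],"angular":[0,0,0]},{"hand":0,"travel":[0,0,0],"angular":[0,0,0]},{"hand":0,"travel":[0,0,0],"angular":[0,0,0]},{"hand":0,"travel":[0,0,0],"angular":[0,0,0]},{"hand":0,"travel":[0,0,0],"angular":[0,0,0]},{"hand":0,"travel":[0,0,0],"angular":[0,0,0]},{"hand":0,"travel":[0,0,0],"angular":[0,0,0]}]'
python3 -m creep '[{"hand":0,"travel":[0,0,-0.5],"angular":[0,0,0]},{"hand":0,"travel":[0,0,-1.2],"angular":[0,0,0]},{"hand":0,"travel":[0,0,-3],"angular":[0,0,0]},{"hand":0,"travel":[0,0,-7],"angular":[0,0,0]},{"hand":0,"travel":[0,0,-12],"angular":[0,0,0]},{"hand":0,"travel":[0,0,-16],"angular":[0,0,0]},{"hand":0,"travel":[0,0,-16],"angular":[0,0,0]},{"hand":0,"travel":[0,0,-16],"angular":[0,0,0]}]'
python3 - <<'E'
from h import *
net(["top","side","wrist"],["saucer0","roller_top"],dr=True,n=5)
net(["top","side"],["ladle_tip","ladle_end","spatula_tip","spatula_end","glass_bowl","spoon_rest"],n=5,dr=True)
save("side","s2.png",(230,130,450,290),3.5)
save("top","t3.png",(140,130,270,250),5); plan()
E
```

```text
clock: 47.95
eef_pos: [591.5, 351.0, 82.8]
tool_rot: [-3.138, -0.002, 1.641]
force: [-3.1, -2.5, 4.8]
width: 0.3
clock: 48.75
eef_pos: [592.7, 351.0, 244.2]
tool_rot: [-3.141, -0.003, 1.641]
force: [0.6, -0.0, -0.8]
width: 0.2
top saucer0 [([54.0, -71.0, 75.0], 0.86), ([60.0, -25.0, 70.0], 0.7), ([58.0, -122.0, 74.0], 0.56), ([-1.0, 2.0, 2.0], 0.31)]
top roller_top [([27.0, 115.0, 96.0], 0.51), ([56.0, -72.0, 74.0], 0.2)]
side saucer0 [([56.0, -125.0, 77.0], 0.79), ([57.0, -21.0, 71.0], 0.67), ([58.0, -72.0, 68.0], 0.61)]
side roller_top [([26.0, 113.0, 96.0], 0.45), ([-48.0, 51.0, 47.0], 0.28)]
wrist saucer0 [([58.0, -75.0, 72.0], 0.8), ([57.0, -126.0, 76.0], 0.65), ([60.0, -21.0, 71.0], 0.61)]
wrist roller_top [([28.0, 117.0, 96.0], 0.64), ([61.0, -71.0, 74.0], 0.34)]
top ladle_tip [([-288.0, -635.0, 15.0], 0.96), ([-122.0, 62.0, 61.0], 0.9), ([-150.0, -696.0, 14.0], 0.72)]
top ladle_end [([-131.0, -106.0, 53.0], 0.9), ([-155.0, -868.0, 9.0], 0.72), ([-444.0, -703.0, 8.0], 0.59)]
top spatula_tip [([-50.0, 56.0, 49.0], 0.62)]
top spatula_end [([-43.0, -124.0, 55.0], 0.75)]
top glass_bowl [([188.0, -324.0, 4.0], 0.87)]
top spoon_rest [([85.0, -600.0, 1.0], 0.59), ([56.0, -50.0, 22.0], 0.44)]
side ladle_tip [([-290.0, -633.0, 15.0], 0.92), ([-151.0, -696.0, 14.0], 0.73), ([-119.0, 62.0, 58.0], 0.69)]
side ladle_end [([-446.0, -705.0, 3.0], 0.85), ([-160.0, -863.0, 4.0], 0.8), ([-127.0, -108.0, 48.0], 0.56)]
side spatula_tip [([-48.0, 51.0, 48.0], 0.49)]
side spatula_end [([-50.0, -126.0, 52.0], 0.58)]
side glass_bowl [([185.0, -321.0, 2.0], 0.92)]
side spoon_rest [([82.0, -601.0, 5.0], 0.93), ([-87.0, -34.0, 42.0], 0.54)]
t 50.0 at [592.1 350.7 242.9] [-3.138e+00 -2.000e-03  1.641e+00] w -0.1 F [-0.5  0.9  0.1]
```

View pics/s2.png

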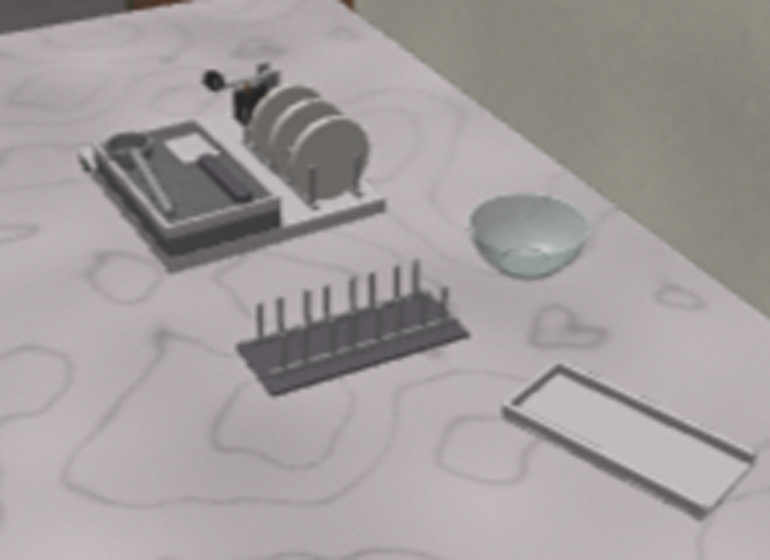

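View pics/t3.png

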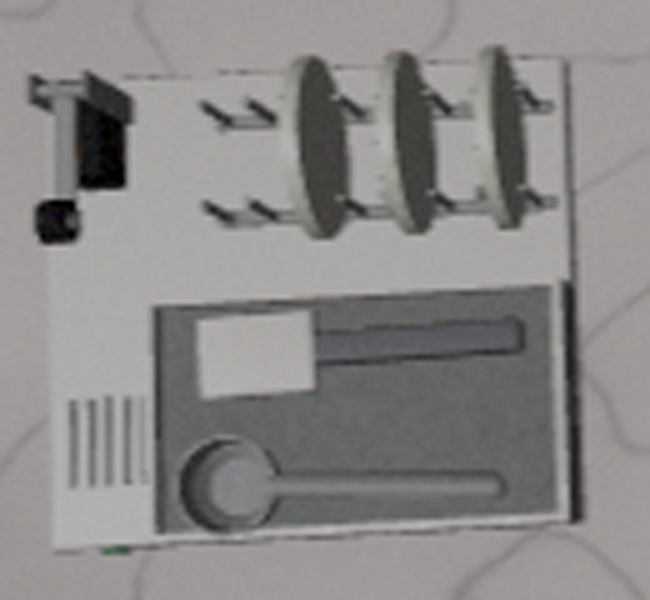

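The side and top views show the three saucers on edge, both utensils inside the tray, the lever back up and the bystanders untouched. Handing in.

```bash
python3 -c "
from cell import ctrl
print(ctrl.finish_job())"
```

```text
the job is handed in; nothing more can be done
None
```

The dryer is loaded, the switch has been pressed and released, and I handed the job in at about 50 s on the robot's clock. No verdict is reported back.

- **Saucers:** Three were in the caddy. They now stand on edge in gaps 0, 2 and 4, with centres at about x = 54–60 mm and z = 68–77 mm in the dryer's frame. I lowered the first one slightly off centre onto a rail, at 16 N on the wrist. I recentred it and seated it at about 11 N; the limit is 40 N.
- **Utensils:** The spatula and the steel ladle lie inside the tray in the last pictures. The ladle was knocked about 15 mm after I placed it. Its ends now read about (−121, 62) and (−129, −107) mm, within the limits, so I left it.
- **Switch:** I pressed it with shut fingers to z ≈ 82.5 mm, about 14 mm down and an estimated 0.19 rad. I held it for about 1 s at 4.8–6.4 N, then released it. The roller top reads 96 mm again, against 97 mm at rest. The lever angle could not be read directly, so the click is inferred from height and force. The 4.8 N reading at the end of the hold is slightly under the quoted 5 N click force, within the sensor's scatter.
- **Bystanders:** The glass bowl and spoon rest read where they were at the start, within the networks' few millimetres. The red and purple look-alike ladles were left alone, and the gripper was clear of everything.

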